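# Kit the power-board parts into the shaped tray

### The arm

A 6-joint arm with a two-finger parallel gripper is mounted at the origin on the work surface. World frame = base frame: x ahead of the robot, y to its left, z up, the work surface at z = 0. Lengths are in m, angles in rad, forces in N, time in s.
With the tool pointing down it reaches from about 0.35 to 0.775 m from the base axis. Payload 7.3 kg.
Tool frame: the origin (TCP) lies at the very end of the fingers, on their centre line; the grasp point (between the pads) lies 19 mm behind it; x points along the fingers, y is the direction in which the jaws open and shut, and the axes are right-handed (so a half turn about x gives the same grasp; the last joint's range is limited). The gripper opens to 92 mm and grips with 3 to 60 N. Pads are 19 mm wide; open, the fingers measure 130 mm over their backs; the gripper's body (75 mm by 190 mm) begins 47 mm behind the grasp point.
Start: joints at [1.119, 0.342, 1.524, -0, 1.275, -0.146], TCP at [0.158, 0.501, 0.227] pointing down, gripper open.
Joint ranges: [-2.53, 2.53], [-0.77, 2.02], [0.04, 2.7], [-1, 4.14], [0.28, 2.66], [-3.11, 3.11]. Speed limits (rad/s): [2.57, 2.57, 3.14, 3.14, 3.14, 3.14].

### API

Orientations are given as [roll, pitch, yaw] about the fixed x, y, z axes, in that order (R = Rz(yaw) Ry(pitch) Rx(roll)).
In Python, from cell import observe, vision, job gives the robot as it stands.
- The arm moves only by the tool send_rows, never from a script. Its argument "motion" is a list of rows, each an object with "hand": the opening, from -1 (shut) to 1 (fully open), so that 0 is half open; "slide": the shift along the tool's x, y, z in mm, a list of three; "spin": the turn about the tool's x in rad. In form: [{"hand": hand, "slide": [tx, ty, tz], "spin": spin}, ...]. A call has 1 to 8 rows; each row shifts and turns the pose as measured when the row begins, along the tool's axes as they then stand; what a row does not reach is not made up. A row lasts 1/10 s, in which the tool goes at most 50 mm and 8.59 degrees, less where a joint would pass 70% of its speed; a pose out of reach is approached as far as the arm can. A call with a gripper value outside its range is refused whole. The fingers move at their own pace and stop on an object; "grip_force" is the grip in N (left out, the last holds). Time passes only in rows, so rows that do not move let the fingers close. It gives the time, the measured TCP pose, the force and the opening at its end, in the units of the state.
- observe(): the state, without advancing time (a new reading comes with each control period).
- vision.read_camera(name): name is "side" or "top" or "wrist"; returns a dict with "pixels" (384x512x3 uint8, blue, green, red), "range_z" (384x512 float32, m along the optical axis (not along the pixel's ray), 0 where there is no reading), "fx", "fy", "cx", "cy" (pixels), "distortion" ([k1, k2, p1, p2, k3] as OpenCV has them; the pictures are not rectified), "world_from_camera" (4x4, takes a point from camera to world coordinates); the wrist camera has in their place "T_tool_cam" (4x4, takes a point from camera to tool coordinates, whose origin is the TCP and whose axes are the tool frame's). Camera axes: x right, y down, z forward; pixel columns grow to the right and rows downward; lengths in m; the calibration is good to about 2 mm. A picture is of the moment at which its call begins: read the wrist's pose just before it.
- job.hand_in(): hands the job in, once; it reports no verdict.
Trained networks look in a picture, given as the dict that the camera call returned (one of the last four; its "shot" number tells which), for a name from the list of things; names that differ only in an ending like _2 or _b are one class to them, and where a whole thing is asked for, a point or a joint stands for the part that bears it (a point fixed in the world has none). Each returns a list of dicts, best first, with "conf" (0 to 1); they miss things now and then, are a little off and sometimes report something else, mostly with a low value. They report only what shows in the picture. A call takes as long as a camera call.
- vision.search_frame(picture, thing): "uv" ([column, row] in pixels, amid what is visible of it).
- vision.cut_out(picture, thing): "mask" (384x512 bool, what is visible of it) and "uv" ([column, row] in pixels, amid what is visible of it).
The state is a dict: "time": time; "qpos": joint angles; "qvel": joint speeds; "joint_efforts": joint torques, N m; "tool_pos": TCP position; "tool_rot": TCP orientation; "contact_force": force on the tool from outside, world axes, zero at the start; "torque": the same for the moment, N m; "opening": finger opening in m.
Only numpy, scipy, OpenCV 4.12 (cv2) and the standard library are available. Lean on these libraries where they do the work, as an engineer would, in place of code of your own. Each camera call takes 0.05 s, during which the arm holds its last target.

### The job

Make up the kit for one power board: put the wide capacitor can, the ring core, the finned heat sink and the notched power module each into the pocket of the blue tray that has its shape - the ring over the post, and the module turned so that its slot takes the pocket's key rib. Set them down rather than drop them, upright, right down on the pocket floors and roughly centred, then let go. Leave the slim can and the module without a slot where they are.

Things in the scene. Friction and masses are not known exactly. Their poses are not given: they have to be found in the camera images.
- wide_can_mid (a point): The wider of two upright black capacitor cans with an aluminium top: diameter 36 mm, 48 mm tall. Point: its centre, 24 mm above its underside; z up.
- slim_can_mid (a point): Look-alike, to be left alone: the slimmer upright black can with an aluminium top, diameter 24 mm, 48 mm tall. Point: its centre; z up.
- notched_module_mid (a point): Black potted power module with a silvery label plate on top: a block 60 (x) by 34 (y) by 32 mm (z, up), with a slot 18 mm wide and 16 mm deep cut through its full height in the middle of its +x end. Point: centre of the 60 x 34 x 32 block, 16 mm above its underside. Grasp across the 34 mm width.
- plain_module_mid (a point): Look-alike, to be left alone: the same black 60 x 34 x 32 mm module with a label plate, but with no slot in either end. Point: its centre, 16 mm above its underside; x along its length, z up.
- heat_sink_mid (a point): Dark grey anodised finned heat sink, 40 x 40 mm, 34 mm tall, on the table with six upright fins that run along its x axis; grasp across its y axis, on the outer fins. Point: its centre, 17 mm above its underside; z up.
- ring_core_mid (a point): Dark steel-grey ring (choke core) lying flat: outer diameter 44 mm, hole 24 mm, 32 mm tall. Point: its centre, 16 mm above its underside; z up.
- round_pocket_floor (a point): Plain round pocket, 48 mm across, for the wide can. In a fixed 82 mm square grey insert in the blue tray. Point: centre of the pocket floor, 8 mm above the table, rim 7 mm above it; z up, x and y along the insert's sides.
- post_pocket_floor (a point): Round pocket, 58 mm across, with an upright steel post (10 mm across, 14 mm tall) in the middle, for the ring, which goes over the post. In a fixed 82 mm square grey insert in the blue tray. Point: centre of the pocket floor, 8 mm above the table, rim 7 mm above it; z up, x and y along the insert's sides.
- square_pocket_floor (a point): Square pocket, 52 x 52 mm, for the heat sink. In a fixed 82 mm square grey insert in the blue tray. Point: centre of the pocket floor, 8 mm above the table, rim 7 mm above it; z up, x and y along the insert's sides.
- keyed_pocket_floor (a point): Rectangular pocket, 70 (x) by 44 (y) mm, for the notched module. A grey key rib, 8 mm wide, 12 mm tall, reaches 13 mm in from the middle of its +x end; the slot takes it when module +x lies along pocket +x (else it stays up). In a fixed 82 mm square grey insert in the blue tray. Point: centre of the pocket floor, 8 mm above the table, rim 7 mm above it; z up, x and y along the insert's sides.

How it is judged:
At the end, for the whole second after the job is handed in: The wide can, ring core, heat sink and notched module each sit in their own pocket: centre within 10 mm of the pocket's centre, underside within 3 mm of the pocket floor, tilted less than 0.06 rad, at rest and released; the slim can and the plain module are within 15 mm of where they started (horizontal distance between wide_can_mid and round_pocket_floor below 0.01 m and z of wide_can_mid in the frame of round_pocket_floor between 0.021 and 0.027 m and angle between each of wide_can_mid, ring_core_mid, heat_sink_mid, notched_module_mid's own z axis and vertical below 0.06 rad and linear speed of each of wide_can, ring_core, heat_sink, notched_module below 0.02 m/s and contact force between each of wide_can, ring_core, heat_sink, notched_module and the fingers below 0.05 N and horizontal distance between ring_core_mid and post_pocket_floor below 0.01 m and z of ring_core_mid in the frame of post_pocket_floor between 0.013 and 0.019 m and horizontal distance between heat_sink_mid and square_pocket_floor below 0.01 m and z of heat_sink_mid in the frame of square_pocket_floor between 0.014 and 0.02 m and horizontal distance between notched_module_mid and keyed_pocket_floor below 0.01 m and z of notched_module_mid in the frame of keyed_pocket_floor between 0.013 and 0.019 m and distance of each of slim_can_mid, plain_module_mid from where it was at the start of the episode below 0.015 m); the robot touches nothing.
It fails at once if a look-alike (slim can or plain module) is shifted by more than 15 mm (distance of any of slim_can_mid, plain_module_mid from where it was at the start of the episode above 0.015 m).
It fails at once if a part is dropped or thrown: it moves faster than 0.8 m/s (a free fall of over 3 cm) with no finger on it ((linear speed of wide_can above 0.8 m/s and contact force between wide_can and the fingers below 0.01 N) or (linear speed of ring_core above 0.8 m/s and contact force between ring_core and the fingers below 0.01 N) or (linear speed of heat_sink above 0.8 m/s and contact force between heat_sink and the fingers below 0.01 N) or (linear speed of notched_module above 0.8 m/s and contact force between notched_module and the fingers below 0.01 N)).
It also fails if it takes over 112 s, if anything falls off the work surface, if the arm or the gripper's body presses on something with over 40 N, if the wrist force passes 120 N, or if a joint passes its speed limit or range.

## Working session

There is one attempt and no reset: what is moved stays moved. The work goes in short steps, Python scripts to look and compute and a tool call to move; the robot and the scene stay as the last step left them, time stands still between calls to the robot, and variables do not carry over. Pictures are saved under pics/ and viewed, and the job is handed in when it is done.

Besides the shell and the picture viewer there is one more tool, called after "Call:" in YAML: its name, and indented under it one key for each argument. send_rows: Moves the arm, as the interface text tells. Its arguments: {"type":"object","properties":{"motion":{"type":"array","items":{"type":"object","properties":{"hand":{"type":"number"},"slide":{"type":"array","items":{"type":"number"}},"spin":{"type":"number"}}}},"grip_force":{"type":"number"}},"required":["motion"]}

```bash
ls; mkdir -p pics
python3 - <<'E'
from cell import observe, vision, job
import cv2,pickle
s=observe();print(s)
for n in ["top","side","wrist"]:
    p=vision.read_camera(n); cv2.imwrite(f"pics/a_{n}.png",p["pixels"]); pickle.dump(p,open(f"a_{n}.pkl","wb"))
    print(n,{k:v for k,v in p.items() if k not in("pixels","range_z")})
E
```

```text
pics
{'time': 0.0, 'qpos': array([ 1.11897489e+00,  3.42685160e-01,  1.52499134e+00,  2.03075129e-06,
        1.27542453e+00, -1.45985941e-01]), 'qvel': array([-0.00031241,  0.00047033, -0.00038407, -0.00083879, -0.00117288,
       -0.00045729]), 'joint_efforts': array([-5.51544508e-04, -4.31241131e+01, -2.44224590e+01,  7.17566279e-02,
        5.58353914e-02, -1.20331633e-04]), 'tool_pos': array([0.15786524, 0.50027976, 0.22607343]), 'tool_rot': array([-1.71806968,  1.56928794, -2.02390577]), 'contact_force': array([ 0.86065673,  0.42098762, -0.06888866]), 'torque': array([0.00400998, 0.01112175, 0.02024019]), 'opening': 0.09189418638437916}
top {'fx': 459.4742659971445, 'fy': 459.4742659971445, 'cx': 256.893066233197, 'cy': 186.7443707317034, 'distortion': array([-0.04223698,  0.        ,  0.        ,  0.        ,  0.        ]), 'world_from_camera': array([[ 0.00219153, -0.99697381,  0.0777073 ,  0.49217237],
       [-0.99988605, -0.00334532, -0.01472083, -0.03060416],
       [ 0.01493624, -0.07766618, -0.99686753,  0.99256913],
       [ 0.        ,  0.        ,  0.        ,  1.   
[... 353 characters left out ...]

       [-0.01597546, -0.75484388, -0.65570992,  0.60321261],
       [ 0.        ,  0.        ,  0.        ,  1.        ]]), 'shot': 2}
wrist {'fx': 313.36862221772117, 'fy': 313.36862221772117, 'cx': 258.4322958223443, 'cy': 190.20027712918278, 'distortion': array([-0.06950014,  0.        ,  0.        ,  0.        ,  0.        ]), 'T_tool_cam': array([[ 5.85772170e-04, -2.97556682e-01,  9.54703974e-01,
        -1.58118364e-01],
       [ 9.99999130e-01, -9.53942729e-04, -9.10883077e-04,
        -2.03468519e-03],
       [ 1.18177226e-03,  9.54703677e-01,  2.97555864e-01,
        -8.03174784e-02],
       [ 0.00000000e+00,  0.00000000e+00,  0.00000000e+00,
         1.00000000e+00]]), 'shot': 3}
```

View pics/a_top.png

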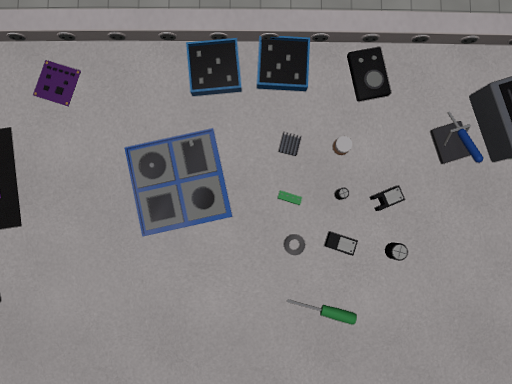

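View pics/a_side.png

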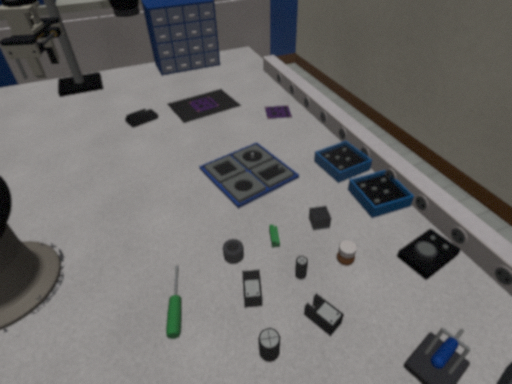

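View pics/a_wrist.png

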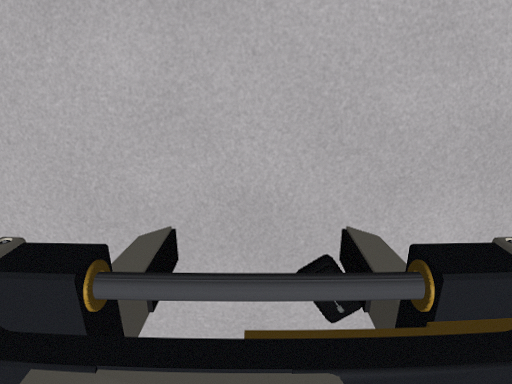

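```bash
cat > h.py <<'E'
import numpy as np,cv2,pickle
from scipy.spatial.transform import Rotation as R
from cell import observe, vision, job
def wfc(p,s=None):
    if "world_from_camera" in p: return p["world_from_camera"]
    T=np.eye(4);T[:3,:3]=R.from_euler("xyz",s["tool_rot"]).as_matrix();T[:3,3]=s["tool_pos"]
    return T@p["T_tool_cam"]
def rays(p,uv):
    K=np.array([[p["fx"],0,p["cx"]],[0,p["fy"],p["cy"]],[0,0,1.]])
    q=cv2.undistortPoints(np.asarray(uv,np.float64).reshape(-1,1,2),K,p["distortion"]).reshape(-1,2)
    return np.c_[q,np.ones(len(q))]
def pts(p,uv,s=None):
    uv=np.asarray(uv).reshape(-1,2); z=p["range_z"][uv[:,1].astype(int),uv[:,0].astype(int)]
    T=wfc(p,s); return (rays(p,uv)*z[:,None])@T[:3,:3].T+T[:3,3]
def onplane(p,uv,h,s=None):
    T=wfc(p,s); d=rays(p,uv)@T[:3,:3].T; o=T[:3,3]
    return o+d*((h-o[2])/d[:,2])[:,None]
E
python3 - <<'E'
from h import *
p=vision.read_camera("top");s=observe()
print(s["time"])
im=p["pixels"].copy()
H=dict(wide_can_mid=.048,slim_can_mid=.048,notched_module_mid=.032,plain_module_mid=.032,heat_sink_mid=.034,ring_core_mid=.032,round_pocket_floor=.015,post_pocket_floor=.015,square_pocket_floor=.015,keyed_pocket_floor=.015)
for n,h in H.items():
    for d in vision.cut_out(p,n)[:3]:
        m=d["mask"];v,u=np.nonzero(m);uv=np.c_[u,v]
        P=pts(p,uv);rect=None
        Q=onplane(p,uv,h)[:,:2]
        top=np.percentile(P[:,2],[5,50,95]) if len(P) else None
        r=cv2.minAreaRect((Q*1000).astype(np.float32))
        print(n,round(d["conf"],2),np.round(d["uv"],1),len(u),"z",np.round(top,3),"rect",np.round(r[0],1),np.round(r[1],1),round(r[2],1), "mean",np.round(Q.mean(0),4))
z=p["range_z"]; print("table",pts(p,[[250,250],[420,320],[150,300],[300,170]]))
a=cv2.resize(im[110:280,110:250],None,fx=4,fy=4,interpolation=cv2.INTER_CUBIC)[:600]
b=cv2.resize(im[120:270,260:430],None,fx=4,fy=4,interpolation=cv2.INTER_CUBIC)
cv2.imwrite("pics/b1.png",a);cv2.imwrite("pics/b2.png",b)
E
```

```text
0.2
wide_can_mid 0.85 [398.4 251.5] 337 z [0.008 0.047 0.05 ] rect [ 434.1 -331.4] [47.  35.1] 82.9 mean [ 0.4344 -0.3315]
wide_can_mid 0.43 [339.8 244.6] 504 z [0.017 0.031 0.035] rect [ 451.1 -215.9] [64.4 33.2] 70.7 mean [ 0.4512 -0.2157]
slim_can_mid 0.32 [389.7 194.7] 427 z [0.013 0.031 0.035] rect [ 545. -316.] [33.9 62. ] 23.0 mean [ 0.5461 -0.3179]
notched_module_mid 0.81 [388.7 197.4] 469 z [0.009 0.031 0.035] rect [ 545.  -319.8] [36.5 67.7] 23.6 mean [ 0.5465 -0.3233]
plain_module_mid 0.7 [339.8 244.1] 548 z [0.    0.031 0.035] rect [ 449.4 -219.1] [67.6 36.3] 71.7 mean [ 0.4497 -0.2192]
heat_sink_mid 0.73 [290.  144.8] 394 z [-0.     0.016  0.035] rect [ 658.2 -112.5] [41.4 45.2] 74.6 mean [ 0.6576 -0.1127]
ring_core_mid 0.58 [291.2 240.1] 296 z [0.001 0.031 0.034] rect [ 447.8 -121.3] [41.4 43.8] 0.0 mean [ 0.4477 -0.1213]
round_pocket_floor 0.74 [201.8 198.1] 1488 z [0.006 0.013 0.017] rect [545.7  70.3] [86.2 82.3] 11.7 mean [0.5452 0.0702]
post_pocket_floor 0.69 [151.  162.8] 1526 z [0.005 0.012 0.017] rect [615.  179.3] [86.3 84.8] 12.8 mean [0.6145 0.1787]
square_pocket_floor 0.64 [161.9 205.9] 1518 z [0.005 0.012 0.016] rect [525.1 160.8] [85.7 84.6] 12.1 mean [0.525  0.1601]
keyed_pocket_floor 0.55 [196.2 157.3] 1451 z [0.005 0.012 0.017] rect [634.8  90.1] [86.5 80.7] 11.0 mean [0.6345 0.09  ]
keyed_pocket_floor 0.22 [160.4 205.5] 1490 z [0.005 0.012 0.016] rect [524.9 159.2] [83.  82.1] 12.5 mean [0.5246 0.1595]
table [[ 4.33398349e-01 -3.07707739e-02  2.41969335e-04]
 [ 2.82997246e-01 -3.97282929e-01 -2.13580962e-03]
 [ 3.26787755e-01  1.81984711e-01 -7.56300097e-04]
 [ 6.06447534e-01 -1.39064177e-01 -1.90384035e-04]]
```

View pics/b1.png

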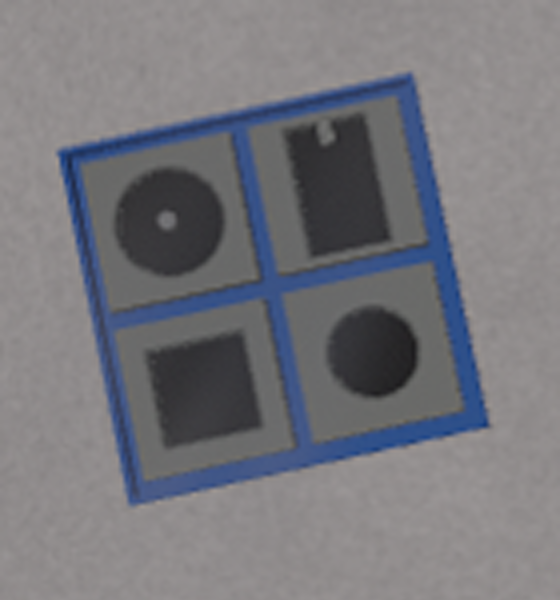

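View pics/b2.png

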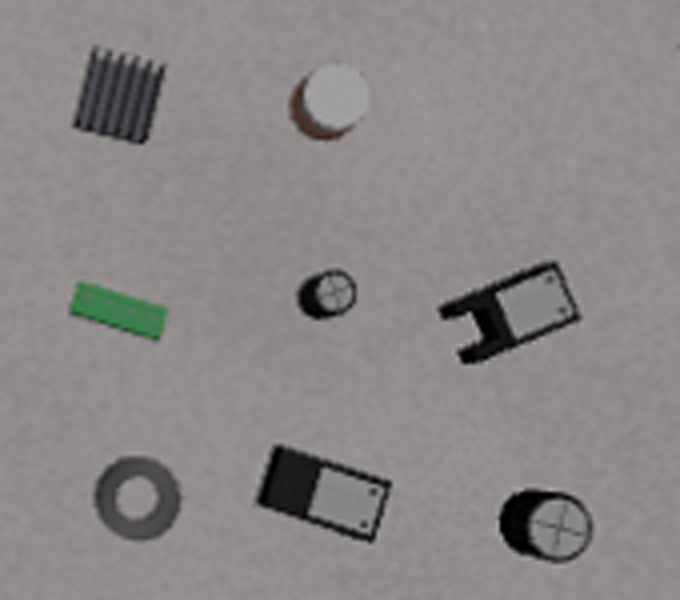

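Run:
```python
from h import *
p=pickle.load(open("a_top.pkl","rb"));s=observe()
v,u=np.mgrid[0:384,0:512];uv=np.c_[u.ravel(),v.ravel()]
P=pts(p,uv).reshape(384,512,3)
def fit(n,c,hw,h):
    m=np.zeros((384,512),bool);m[c[1]-hw:c[1]+hw,c[0]-hw:c[0]+hw]=True
    m&=(P[:,:,2]>h-.010)
    vv,uu=np.nonzero(m);Q=onplane(p,np.c_[uu,vv],h)[:,:2]*1000
    r=cv2.minAreaRect(Q.astype(np.float32))
    print(n,len(uu),"z",np.round(np.median(P[m][:,2]),4),"c",np.round(r[0],1),np.round(r[1],1),round(r[2],1),"mean",Q.mean(0).round(1),"circ",np.round(cv2.minEnclosingCircle(Q.astype(np.float32))[0],1),round(cv2.minEnclosingCircle(Q.astype(np.float32))[1],1))
fit("wide",(397,251),16,.048);fit("slim",(342,193),12,.048);fit("notch",(388,198),22,.032);fit("plain",(341,243),20,.032)
fit("sink",(290,144),16,.034);fit("ring",(294,244),16,.032);fit("bottle",(343,146),14,.05);fit("greenbar",(290,198),14,.012)
def C(L): return (np.array(L,float)+.5)/4-.5+[110,110]
def C2(L): return (np.array(L,float)+.5)/4-.5+[260,120]
rect=lambda q:(q.mean(0),np.linalg.norm(np.diff(np.r_[q,q[:1]],axis=0),axis=1),[np.degrees(np.arctan2(*(q[(i+1)%4]-q[i])[::-1])) for i in range(4)])
for n,L in dict(sq=[(147,352),(243,332),(263,427),(166,447)],key=[(286,130),(362,114),(391,241),(312,257)],tray=[(60,150),(410,75),(489,425),(131,504)]).items():
    q=onplane(p,C(L),.015 if n!="tray" else .015)[:,:2]*1000
    print(n,[np.round(a,1) for a in rect(q)])
# circles by threshold
g=cv2.cvtColor(p["pixels"],cv2.COLOR_BGR2GRAY)
for n,c in dict(round=(203,198),post=(152,165)).items():
    m=np.zeros_like(g);cv2.circle(m,c,17,255,-1)
    mm=((g<70)&(m>0)).astype(np.uint8)
    vv,uu=np.nonzero(mm);Q=(onplane(p,np.c_[uu,vv],.015)[:,:2]*1000).astype(np.float32)
    cc=cv2.minEnclosingCircle(Q);r=cv2.minAreaRect(Q);print(n,len(uu),np.round(cc[0],1),round(cc[1],1),r,Q.mean(0))
q=onplane(p,C([(168,221)]),.022);print("post top",q)
for n,L,h in [("lab notch",[(497,302),(552,268),(575,318),(511,340)],.032),("lab plain",[(320,468),(388,486),(371,535),(307,513)],.032),("notch outer",[(440,308),(555,262),(581,317),(463,362)],.032)]:
    q=onplane(p,C2(L),h)[:,:2]*1000;print(n,[np.round(a,1) for a in rect(q)])
Rm=R.from_euler("xyz",s["tool_rot"]).as_matrix();print(Rm.round(4))
for n,z in dict(rim=(225,175),floorround=(203,198),fpost=(160,165)).items(): print(n,P[z[1]-2:z[1]+3,z[0]-2:z[0]+3,2].mean())
```

```text
wide 262 z 0.0475 c [ 437.3 -336.2] [57.9 37.4] 14.3 mean [ 433.4 -336.8] circ [ 437.1 -335.5] 34.1
slim 111 z 0.0475 c [ 553.9 -217.1] [23.1 32.8] 5.3 mean [ 554.1 -221.6] circ [ 551.3 -216.5] 18.0
notch 424 z 0.0318 c [ 544.9 -320.3] [52.9 67.1] 22.4 mean [ 546.8 -325.7] circ [ 543.  -322.2] 37.1
plain 482 z 0.0316 c [ 456.2 -220.9] [66.5 59.2] 79.3 mean [ 449.9 -220.5] circ [ 457.  -216.9] 41.6
sink 189 z 0.0331 c [ 662.4 -106.5] [53.9 41.5] 76.1 mean [ 660.9 -112.9] circ [ 661.9 -108.1] 30.5
ring 251 z 0.0309 c [ 451.9 -121.8] [51.6 42.5] 7.5 mean [ 447.4 -122.5] circ [ 453.1 -117.3] 29.4
bottle 170 z 0.042 c [ 663.4 -226.6] [32.3 47.5] 72.2 mean [ 656.3 -225.1] circ [ 664. -227.] 28.0
greenbar 264 z 0.0142 c [ 545.8 -115. ] [57.9 58.1] 0.1 mean [ 546.5 -114.3] circ [ 547.1 -115.1] 40.1
sq [array([524.6, 159. ]), array([52.1, 51.7, 52.4, 51.6]), array([ -78. , -167.2,  101.9,   12.4])]
key [array([634.1,  89.8]), array([41.7, 70.6, 43. , 70.1]), array([ -77.7, -166.6,  101.7,   12.3])]
tray [array([579.2, 124. ]), array([192.1, 193.1, 193.8, 193.6]), array([ -77.5, -166.9,  102.6
[... 191 characters left out ...]
5 ((613.835205078125, 180.06500244140625), (55.195838928222656, 55.752647399902344), 45.768741607666016) [614.00433 179.47993]
post top [[0.61368146 0.17883202 0.022     ]]
lab notch [array([ 547.6, -332.3]), array([34.8, 28.9, 36.3, 21.2]), array([ -58.7, -156.1,  108.7,   19.5])]
lab plain [array([ 446.2, -231.6]), array([36.9, 27.1, 35.3, 24.4]), array([-104.7,  160. ,   71.1,  -16.8])]
notch outer [array([ 544.9, -319.5]), array([66.5, 32. , 67.7, 30.7]), array([ -68.4, -155.5,  110.6,   22.5])]
[[ 1.000e-04  3.010e-01  9.536e-01]
 [ 1.000e-04  9.536e-01 -3.010e-01]
 [-1.000e+00  1.000e-04  0.000e+00]]
rim -0.00031601332356897773
floorround 0.006822927691332965
fpost 0.007038028370087348
```

```bash
cat > fit.py <<'E'
from h import *
from scipy.optimize import minimize
th=np.linspace(0,2*np.pi,32,endpoint=False)
circ=lambda r:np.c_[r*np.cos(th),r*np.sin(th)]
SH=dict(wide_can_mid=(circ(18),48),ring_core_mid=(circ(22),32),heat_sink_mid=(np.array([[20,20],[-20,20],[-20,-20],[20,-20.]]),34),
 notched_module_mid=(np.array([[30,17],[-30,17],[-30,-17],[30,-17],[30,-9],[14,-9],[14,9],[30,9.]]),32),
 plain_module_mid=(np.array([[30,17],[-30,17],[-30,-17],[30,-17.]]),32))
INIT=dict(wide_can_mid=(434,-333,0),ring_core_mid=(447,-122,0),heat_sink_mid=(658,-112,-.235),notched_module_mid=(546,-321,1.94),plain_module_mid=(451,-218,1.25))
def sil(p,T,n,x,k=4,hb=0):
    poly,h=SH[n];c,s_=np.cos(x[2]),np.sin(x[2]);q=poly@np.array([[c,s_],[-s_,c]])+x[:2]
    Ti=np.linalg.inv(T);rv=cv2.Rodrigues(Ti[:3,:3])[0]
    K=np.array([[p["fx"],0,p["cx"]],[0,p["fy"],p["cy"]],[0,0,1.]])
    pr=lambda z:cv2.projectPoints(np.c_[q/1000,np.full(len(q),z)],rv,Ti[:3,3],K,p["distortion"])[0].reshape(-1,2)
    b,t=pr(hb),pr(hb+h/1000)
    m=np.zeros((384*k,512*k),np.uint8)
    f=lambda a:cv2.fillPoly(m,[np.round(((a+.5)*k-.5)*16).astype(np.int32)],255,shift=4)
    f(b);f(t)
    for i in range(len(q)):
        j=(i+1)%len(q);f(np.array([b[i],b[j],t[j],t[i]]))
    return cv2.resize(m,(512,384),interpolation=cv2.INTER_AREA)/255.
def fitmask(p,T,n,mask,x0=None):
    M=mask.astype(float)
    def cost(x):
        y=[x[0],x[1],x[2]/50];S=sil(p,T,n,y);return 1-np.minimum(S,M).sum()/np.maximum(S,M).sum()
    x0=np.array(INIT[n] if x0 is None else x0,float);x0[2]*=50
    r=minimize(cost,x0,method="Nelder-Mead",options=dict(initial_simplex=x0+np.array([[0,0,0],[4,0,0],[0,4,0],[0,0,5.]]),xatol=.05,fatol=1e-4))
    x=r.x.copy();x[2]/=50;return x,1-r.fun
E
python3 - <<'E'
from fit import *
for cam in ["top","side"]:
    p=vision.read_camera(cam)
    for n in SH:
        ds=vision.cut_out(p,n)
        if not ds: print(cam,n,"none");continue
        x,i=fitmask(p,wfc(p),n,ds[0]["mask"]);print(cam,n,round(ds[0]["conf"],2),x.round(1)[:2],round(np.degrees(x[2]),1),"iou",round(i,3))
E
```

```text
top wide_can_mid 0.91 [ 432.3 -338.3] 13.9 iou 0.942
top ring_core_mid 0.64 [ 447.3 -122.1] 2.1 iou 0.747
top heat_sink_mid 0.61 [ 660.4 -112.1] -14.0 iou 0.917
top notched_module_mid 0.87 [ 544.8 -322.7] 112.5 iou 0.912
top plain_module_mid 0.97 [ 449.1 -221.7] 71.4 iou 0.93
side wide_can_mid 0.64 [ 432.5 -336.1] 7.3 iou 0.918
side ring_core_mid none
side heat_sink_mid 0.91 [ 660.9 -110.6] -12.0 iou 0.936
side notched_module_mid 0.98 [ 545.5 -322.1] 112.5 iou 0.964
side plain_module_mid 0.8 [ 447.7 -219.7] 70.8 iou 0.911
```

```bash
cat > d.py <<'E'
import sys
from h import *
def delta(x,y,z,yaw=None):
    s=observe();Rm=R.from_euler("xyz",s["tool_rot"]).as_matrix()
    cy=np.degrees(np.arctan2(Rm[1,1],Rm[0,1]))
    out=f"t={s['time']:.1f} pos={np.round(s['tool_pos']*1000,1)} yaw={cy:.1f} tilt={np.degrees(np.arccos(-Rm[2,0])):.2f} open={s['opening']*1000:.1f} F={np.round(s['contact_force'],1)} q6={s['qpos'][5]:.2f}"
    a=0
    if yaw is not None:
        a=-(yaw-cy); a=(a+180)%360-180; out+=f" spin={np.radians(a):.3f}"
    d=np.array([x,y,z])-s['tool_pos']*1000
    out+=f" slide_now={np.round(Rm.T@d,1)}"
    R2=Rm@R.from_euler("x",a,degrees=True).as_matrix()
    out+=f" slide_after_spin={np.round(R2.T@d,1)}"
    print(out)
if __name__=="__main__":
    delta(*map(float,sys.argv[1:]))
E
python3 d.py 447.3 -122.1 120 22.5
```

```text
t=1.3 pos=[158.  500.7 226.7] yaw=72.5 tilt=0.01 open=91.6 F=[-0.   0.2 -0.7] q6=-0.15 spin=0.872 slide_now=[ 106.7 -506.8  463.3] slide_after_spin=[106.7  28.9 686.1]
```

Call:
send_rows:
  motion:
    - {"hand": 0.4,"slide": [5,0,0],"spin": 0.145}
    - {"hand": 0.4,"slide": [5,0,0],"spin": 0.145}
    - {"hand": 0.4,"slide": [5,0,0],"spin": 0.145}
    - {"hand": 0.4,"slide": [5,0,0],"spin": 0.145}
    - {"hand": 0.4,"slide": [5,0,0],"spin": 0.145}
    - {"hand": 0.4,"slide": [5,0,0],"spin": 0.145}
    - {"hand": 0.4,"slide": [0,0,0],"spin": 0}
  grip_force: 20

```text
time: 2.0
tool_pos: [0.1581, 0.5009, 0.196]
tool_rot: [2.361, 1.57, 1.156]
contact_force: [-0.6, -0.1, 0.2]
opening: 0.0643
```

```bash
python3 d.py 447.3 -122.1 120 22.5
```

```text
t=2.0 pos=[158.1 500.9 196. ] yaw=20.9 tilt=0.05 open=64.3 F=[-0.6 -0.1  0.2] q6=0.75 spin=-0.027 slide_now=[ 75.5  47.4 685.2] slide_after_spin=[ 75.5  28.7 686.3]
```

Call:
send_rows:
  motion:
    - {"hand": 0.4,"slide": [0,24,40],"spin": -0.02}
    - {"hand": 0.4,"slide": [0,20,45],"spin": 0}
    - {"hand": 0.4,"slide": [0,0,50],"spin": 0}
    - {"hand": 0.4,"slide": [0,0,50],"spin": 0}
    - {"hand": 0.4,"slide": [0,0,50],"spin": 0}
    - {"hand": 0.4,"slide": [0,0,50],"spin": 0}
    - {"hand": 0.4,"slide": [0,0,50],"spin": 0}
    - {"hand": 0.4,"slide": [0,0,50],"spin": 0}

```text
time: 2.8
tool_pos: [0.3521, 0.1649, 0.1972]
tool_rot: [1.878, 1.561, 0.742]
contact_force: [1.1, 1.4, -0.6]
opening: 0.0643
```

```bash
python3 d.py 447.3 -122.1 120 22.5
```

```text
t=2.8 pos=[352.1 164.9 197.2] yaw=24.9 tilt=0.54 open=64.3 F=[ 1.1  1.4 -0.6] q6=-0.20 spin=0.042 slide_now=[ 76.1 -35.3 300.7] slide_after_spin=[ 76.1 -22.6 301.9]
```

Call:
send_rows:
  motion:
    - {"hand": 0.4,"slide": [5,-5,48],"spin": 0.03}
    - {"hand": 0.4,"slide": [10,-5,48],"spin": 0.01}
    - {"hand": 0.4,"slide": [10,-5,48],"spin": 0}
    - {"hand": 0.4,"slide": [10,-5,48],"spin": 0}
    - {"hand": 0.4,"slide": [10,-5,48],"spin": 0}
    - {"hand": 0.4,"slide": [10,0,30],"spin": 0}
    - {"hand": 0.4,"slide": [0,0,0],"spin": 0}

```text
time: 3.5
tool_pos: [0.4429, -0.1037, 0.145]
tool_rot: [1.356, 1.55, 0.203]
contact_force: [-0.1, 0.9, -0.1]
opening: 0.0641
```

```bash
python3 d.py 447.3 -122.1 120 22.5
python3 - <<'E'
from h import *
s=observe();p=vision.read_camera("wrist");cv2.imwrite("pics/w1.png",p["pixels"])
ds=vision.cut_out(p,"ring_core_mid")
for d in ds[:2]:
    print(d["conf"],d["uv"],onplane(p,[d["uv"]],.032,s))
E
```

```text
t=3.5 pos=[ 442.9 -103.7  145. ] yaw=23.9 tilt=1.20 open=64.1 F=[-0.1  0.9 -0.1] q6=-0.83 spin=0.025 slide_now=[25.1 -4.  18.5] slide_after_spin=[25.1 -3.5 18.6]
0.65 [250.2, 208.7] [[ 0.44677261 -0.12836269  0.032     ]]
```

View pics/w1.png

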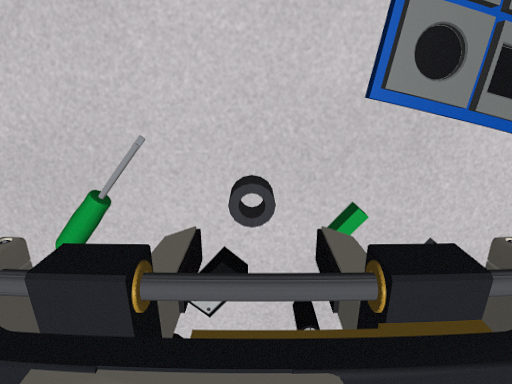

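```bash
cat >> d.py <<'E'
    Rm=R.from_euler("xyz",observe()["tool_rot"]).as_matrix();print("xaxis",Rm[:,0].round(4))
E
cat > wf.py <<'E'
from fit import *
import sys
def look(n,tag=None,hb=0):
    s=observe();p=vision.read_camera("wrist")
    if tag: cv2.imwrite(f"pics/{tag}.png",p["pixels"])
    for d in vision.cut_out(p,n)[:1]:
        m=d["mask"]; 
        if n.startswith("ring"):
            m=cv2.morphologyEx(m.astype(np.uint8),cv2.MORPH_CLOSE,np.ones((25,25)))>0
        x,i=fitmask(p,wfc(p,s),n,m);print(n,round(d["conf"],2),x[:2].round(1),round(np.degrees(x[2]),1),"iou",round(i,3))
if __name__=="__main__": look(*sys.argv[1:3])
E
python3 wf.py ring_core_mid;python3 d.py 447.3 -122.1 120 22.5
```

```text
t=3.7 pos=[441.7 -99.5 146.1] yaw=24.1 tilt=1.20 open=64.0 F=[-0.5 -0.1 -0.1] q6=-0.83 spin=0.027 slide_now=[26.1 -4.6 22.9] slide_after_spin=[26.1 -4.  23. ]
xaxis [ 0.0203  0.0052 -0.9998]
```

Call:
send_rows:
  motion:
    - {"hand": 0.4,"slide": [0,-2,10],"spin": 0.02}
    - {"hand": 0.4,"slide": [0,-2,10],"spin": 0}
    - {"hand": 0.4,"slide": [0,0,0],"spin": 0}

```text
time: 4.0
tool_pos: [0.4464, -0.1181, 0.1476]
tool_rot: [1.36, 1.548, 0.195]
contact_force: [1.3, 0.3, 0.5]
opening: 0.0642
```

```bash
python3 d.py 447.3 -122.1 120 22.5; python3 wf.py ring_core_mid w2
```

```text
t=4.0 pos=[ 446.4 -118.1  147.6] yaw=23.2 tilt=1.31 open=64.2 F=[1.3 0.3 0.5] q6=-0.85 spin=0.013 slide_now=[27.5 -1.4  3.8] slide_after_spin=[27.5 -1.3  3.9]
xaxis [ 0.0224  0.0044 -0.9997]
ring_core_mid 0.6 [ 446.6 -125.5] 2.4 iou 0.938
```

Call:
send_rows:
  motion:
    - {"hand": 0.4,"slide": [40,-1,4],"spin": 0.01}
    - {"hand": 0.4,"slide": [40,0,0],"spin": 0}
    - {"hand": 0.4,"slide": [25,0,0],"spin": 0}
    - {"hand": 0.4,"slide": [0,0,0],"spin": 0}

```text
time: 4.5
tool_pos: [0.4509, -0.1211, 0.0412]
tool_rot: [1.28, 1.544, 0.105]
contact_force: [-0.2, -0.1, 0.1]
opening: 0.0642
```

```bash
python3 d.py 447 -123.5 11 22.5
```

```text
t=4.5 pos=[ 450.9 -121.1   41.2] yaw=22.7 tilt=1.56 open=64.2 F=[-0.2 -0.1  0.1] q6=-0.85 spin=0.003 slide_now=[30.1 -5.3  0.5] slide_after_spin=[30.1 -5.3  0.5]
xaxis [ 0.0271  0.0029 -0.9996]
```

Call:
send_rows:
  motion:
    - {"hand": 0.4,"slide": [10,-3,0],"spin": 0}
    - {"hand": 0.4,"slide": [10,-2,0],"spin": 0}
    - {"hand": 0.4,"slide": [9,0,0],"spin": 0}
    - {"hand": 0.4,"slide": [0,0,0],"spin": 0}

```text
time: 4.9
tool_pos: [0.4484, -0.1235, 0.0128]
tool_rot: [1.211, 1.54, 0.036]
contact_force: [0.8, 0.5, -0.3]
opening: 0.0643
```

```bash
python3 d.py 447 -123.5 11 22.5
```

```text
t=4.9 pos=[ 448.4 -123.5   12.8] yaw=22.7 tilt=1.78 open=64.3 F=[ 0.8  0.5 -0.3] q6=-0.86 spin=0.004 slide_now=[ 1.7 -1.3 -0.6] slide_after_spin=[ 1.7 -1.3 -0.6]
xaxis [ 0.031   0.0011 -0.9995]
```

Call:
send_rows:
  motion:
    - {"hand": -0.3,"slide": [1,-1,0],"spin": 0}
    - {"hand": -0.3,"slide": [0,0,0],"spin": 0}
    - {"hand": -0.3,"slide": [0,0,0],"spin": 0}
    - {"hand": -0.3,"slide": [0,0,0],"spin": 0}
    - {"hand": -0.3,"slide": [0,0,0],"spin": 0}
  grip_force: 25

```text
time: 5.4
tool_pos: [0.4485, -0.1245, 0.0131]
tool_rot: [1.169, 1.537, -0.005]
contact_force: [0.0, -0.4, -0.3]
opening: 0.0423
```

```bash
python3 d.py 447 -123.5 11 22.5
```

```text
t=5.4 pos=[ 448.5 -124.5   13.1] yaw=22.7 tilt=1.94 open=42.3 F=[ 0.  -0.4 -0.3] q6=-0.86 spin=0.004 slide_now=[ 2.1 -1.1 -1.5] slide_after_spin=[ 2.1 -1.1 -1.5]
xaxis [ 3.380e-02 -2.000e-04 -9.994e-01]
```

Call:
send_rows:
  motion:
    - {"hand": -0.3,"slide": [-30,0,0],"spin": 0}
    - {"hand": -0.3,"slide": [-40,0,0],"spin": 0}
    - {"hand": -0.3,"slide": [-40,0,0],"spin": 0}

```text
time: 5.7
tool_pos: [0.4414, -0.1229, 0.1213]
tool_rot: [1.423, 1.548, 0.248]
contact_force: [0.9, -0.9, -0.6]
opening: 0.0427
```

```bash
python3 d.py 613.9 179.2 130 22.5
```

```text
t=5.7 pos=[ 441.4 -122.9  121.3] yaw=22.7 tilt=1.29 open=42.7 F=[ 0.9 -0.9 -0.6] q6=-0.86 spin=0.004 slide_now=[  -3.3  275.9 -212. ] slide_after_spin=[  -3.3  275.1 -213.1]
xaxis [ 0.0218  0.0055 -0.9997]
```

Call:
send_rows:
  motion:
    - {"hand": -0.3,"slide": [0,34,-26],"spin": 0}
    - {"hand": -0.3,"slide": [0,38,-29],"spin": 0}
    - {"hand": -0.3,"slide": [0,38,-29],"spin": 0}
    - {"hand": -0.3,"slide": [0,38,-29],"spin": 0}
    - {"hand": -0.3,"slide": [0,38,-29],"spin": 0}
    - {"hand": -0.3,"slide": [0,38,-29],"spin": 0}
    - {"hand": -0.3,"slide": [0,30,-23],"spin": 0}
    - {"hand": -0.3,"slide": [0,0,0],"spin": 0}

```text
time: 6.5
tool_pos: [0.6104, 0.1623, 0.1341]
tool_rot: [1.21, 1.534, 0.029]
contact_force: [-0.1, 0.3, -1.8]
opening: 0.0426
```

```bash
python3 d.py 613.9 179.2 130 22.5
```

```text
t=6.5 pos=[610.4 162.3 134.1] yaw=22.4 tilt=2.10 open=42.6 F=[-0.1  0.3 -1.8] q6=-0.25 spin=-0.002 slide_now=[  4.2   9.6 -14.4] slide_after_spin=[  4.2   9.6 -14.4]
xaxis [ 0.0367  0.0011 -0.9993]
```

Call:
send_rows:
  motion:
    - {"hand": -0.3,"slide": [-48,5,-7],"spin": 0}
    - {"hand": -0.3,"slide": [-48,4,-7],"spin": 0}
    - {"hand": -0.3,"slide": [-48,0,0],"spin": 0}

```text
time: 6.8
tool_pos: [0.6036, 0.1789, 0.2711]
tool_rot: [0.964, 1.556, -0.215]
contact_force: [0.6, 0.5, -1.0]
opening: 0.0429
```

```bash
python3 d.py 613.9 179.2 130 22.5
```

```text
t=6.8 pos=[603.6 178.9 271.1] yaw=22.5 tilt=0.83 open=42.9 F=[ 0.6  0.5 -1. ] q6=-0.22 spin=-0.000 slide_now=[141.3   8.    2.5] slide_after_spin=[141.3   8.    2.5]
xaxis [ 0.0141 -0.0031 -0.9999]
```

Call:
send_rows:
  motion:
    - {"hand": -0.3,"slide": [45,0,0],"spin": 0}
    - {"hand": -0.3,"slide": [45,0,0],"spin": 0}
    - {"hand": -0.3,"slide": [45,0,0],"spin": 0}

```text
time: 7.1
tool_pos: [0.6153, 0.1791, 0.1522]
tool_rot: [1.225, 1.522, 0.047]
contact_force: [0.3, -0.3, -0.2]
opening: 0.0432
```

```bash
python3 d.py 613.9 179.2 130 22.5
```

```text
t=7.1 pos=[615.3 179.1 152.2] yaw=22.5 tilt=2.77 open=43.2 F=[ 0.3 -0.3 -0.2] q6=-0.22 spin=0.000 slide_now=[22.1 -2.2 -1. ] slide_after_spin=[22.1 -2.2 -1. ]
xaxis [ 0.0483  0.0023 -0.9988]
```

Call:
send_rows:
  motion:
    - {"hand": -0.3,"slide": [-50,0,0],"spin": 0}
    - {"hand": -0.3,"slide": [-50,0,0],"spin": 0}
    - {"hand": -0.3,"slide": [-50,0,0],"spin": 0}
    - {"hand": -0.3,"slide": [0,0,0],"spin": 0}

```text
time: 7.5
tool_pos: [0.6008, 0.1747, 0.282]
tool_rot: [-0.034, 1.564, -1.215]
contact_force: [0.7, 0.2, 0.3]
opening: 0.0429
```

```bash
python3 d.py 613.9 179.2 130 22.5
```

```text
t=7.5 pos=[600.8 174.7 282. ] yaw=22.4 tilt=0.39 open=42.9 F=[0.7 0.2 0.3] q6=-0.23 spin=-0.002 slide_now=[152.   13.9  -0.2] slide_after_spin=[ 1.52e+02  1.39e+01 -1.00e-01]
xaxis [ 0.0023 -0.0063 -1.    ]
```

Call:
send_rows:
  motion:
    - {"hand": -0.3,"slide": [15,0,0],"spin": 0}
    - {"hand": -0.3,"slide": [15,0,0],"spin": 0}
    - {"hand": -0.3,"slide": [15,0,0],"spin": 0}
    - {"hand": -0.3,"slide": [15,0,0],"spin": 0}
    - {"hand": -0.3,"slide": [15,0,0],"spin": 0}
    - {"hand": -0.3,"slide": [15,0,0],"spin": 0}

```text
time: 8.1
tool_pos: [0.6004, 0.1701, 0.1911]
tool_rot: [0.454, 1.561, -0.728]
contact_force: [0.4, -0.2, -0.4]
opening: 0.0425
```

```bash
python3 d.py 613.9 179.2 130 22.5
```

```text
t=8.1 pos=[600.4 170.1 191.1] yaw=22.2 tilt=0.56 open=42.5 F=[ 0.4 -0.2 -0.4] q6=-0.23 spin=-0.005 slide_now=[61.1 15.6 -3.9] slide_after_spin=[61.1 15.6 -3.8]
xaxis [ 0.0073 -0.0066 -1.    ]
```

Call:
send_rows:
  motion:
    - {"hand": -0.3,"slide": [15,4,-1],"spin": 0}
    - {"hand": -0.3,"slide": [15,4,-1],"spin": 0}
    - {"hand": -0.3,"slide": [15,4,-1],"spin": 0}
    - {"hand": -0.3,"slide": [15,4,-1],"spin": 0}
    - {"hand": -0.3,"slide": [15,0,0],"spin": 0}
    - {"hand": -0.3,"slide": [15,0,0],"spin": 0}
    - {"hand": -0.3,"slide": [15,0,0],"spin": 0}
    - {"hand": -0.3,"slide": [15,0,0],"spin": 0}

```text
time: 8.9
tool_pos: [0.6138, 0.1774, 0.0609]
tool_rot: [0.147, 1.562, -1.037]
contact_force: [-0.1, 0.4, -2.0]
opening: 0.0425
```

```bash
python3 d.py 613.9 179.2 22 22.5
```

```text
t=8.9 pos=[613.8 177.4  60.9] yaw=22.1 tilt=0.50 open=42.5 F=[-0.1  0.4 -2. ] q6=-0.22 spin=-0.006 slide_now=[38.8  0.7 -1.9] slide_after_spin=[38.8  0.7 -1.9]
xaxis [ 0.0045 -0.0076 -1.    ]
```

Call:
send_rows:
  motion:
    - {"hand": -0.3,"slide": [10,1,-2],"spin": 0}
    - {"hand": -0.3,"slide": [10,0,0],"spin": 0}
    - {"hand": -0.3,"slide": [10,0,0],"spin": 0}
    - {"hand": -0.3,"slide": [4,0,0],"spin": 0}

```text
time: 9.3
tool_pos: [0.6134, 0.1796, 0.0217]
tool_rot: [-0.21, 1.563, -1.394]
contact_force: [-0.4, 0.6, -0.7]
opening: 0.0422
```

```bash
python3 d.py 613.9 179.2 22 22.5
```

```text
t=9.3 pos=[613.4 179.6  21.7] yaw=22.2 tilt=0.47 open=42.2 F=[-0.4  0.6 -0.7] q6=-0.21 spin=-0.006 slide_now=[-0.3  0.3  0.6] slide_after_spin=[-0.3  0.3  0.6]
xaxis [ 0.0014 -0.0081 -1.    ]
```

Call:
send_rows:
  motion:
    - {"hand": 0.2,"slide": [0,0,0],"spin": 0}
    - {"hand": 0.2,"slide": [0,0,0],"spin": 0}
    - {"hand": 0.2,"slide": [0,0,0],"spin": 0}
    - {"hand": 0.2,"slide": [-15,0,0],"spin": 0}
    - {"hand": 0.2,"slide": [-30,0,0],"spin": 0}
    - {"hand": 0.2,"slide": [-30,0,0],"spin": 0}
    - {"hand": 0.2,"slide": [-30,0,0],"spin": 0}

```text
time: 10.0
tool_pos: [0.6122, 0.1802, 0.131]
tool_rot: [-0.598, 1.562, -1.782]
contact_force: [0.9, -0.3, -0.3]
opening: 0.055
```

```bash
python3 - <<'E'
from h import *
p=vision.read_camera("side");im=cv2.resize(p["pixels"][110:230,170:330],None,fx=4,fy=4,interpolation=cv2.INTER_CUBIC);cv2.imwrite("pics/s1.png",im)
E
python3 d.py 432.4 -337 150 22.5
```

```text
t=10.1 pos=[615.2 180.8 137.6] yaw=22.2 tilt=0.61 open=55.1 F=[2.  0.6 4.4] q6=-0.21 spin=-0.006 slide_now=[ -10.3 -364.5  410.7] slide_after_spin=[ -10.3 -367.   408.6]
xaxis [ 0.0081 -0.0069 -0.9999]
```

View pics/s1.png

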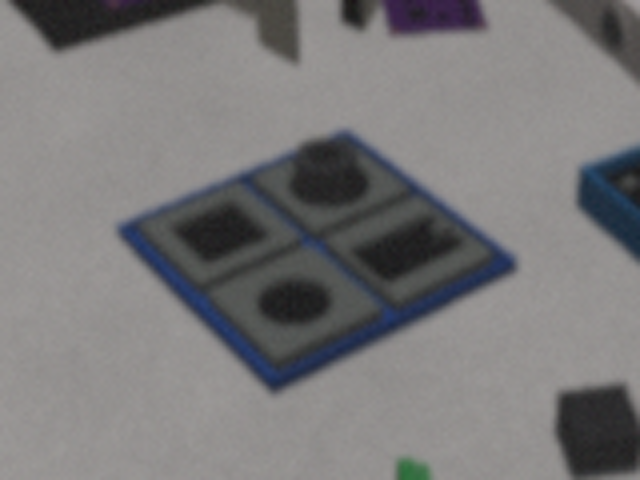

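Call:
send_rows:
  motion:
    - {"hand": 0.3,"slide": [-5,-31,34],"spin": 0}
    - {"hand": 0.3,"slide": [0,-31,34],"spin": 0}
    - {"hand": 0.3,"slide": [0,-31,34],"spin": 0}
    - {"hand": 0.3,"slide": [0,-31,34],"spin": 0}
    - {"hand": 0.3,"slide": [0,-31,34],"spin": 0}
    - {"hand": 0.3,"slide": [0,-31,34],"spin": 0}
    - {"hand": 0.3,"slide": [0,-31,34],"spin": 0}
    - {"hand": 0.3,"slide": [0,-31,34],"spin": 0}

```text
time: 10.85
tool_pos: [0.4915, -0.1713, 0.1588]
tool_rot: [0.93, 1.531, -0.243]
contact_force: [1.6, -0.9, -0.1]
opening: 0.0594
```

```bash
python3 d.py 432.4 -337 150 22.5
```

```text
t=10.8 pos=[ 491.5 -171.3  158.8] yaw=22.8 tilt=2.25 open=59.4 F=[ 1.6 -0.9 -0.1] q6=-0.89 spin=0.005 slide_now=[   8.1 -118.9  129.7] slide_after_spin=[   8.1 -118.2  130.3]
xaxis [ 0.0381 -0.0095 -0.9992]
```

Call:
send_rows:
  motion:
    - {"hand": 0.3,"slide": [-40,-20,22],"spin": 0}
    - {"hand": 0.3,"slide": [-40,-20,22],"spin": 0}
    - {"hand": 0.3,"slide": [-30,-20,22],"spin": 0}
    - {"hand": 0.3,"slide": [0,-20,22],"spin": 0}
    - {"hand": 0.3,"slide": [0,-20,22],"spin": 0}
    - {"hand": 0.3,"slide": [0,0,0],"spin": 0}

```text
time: 11.45
tool_pos: [0.4322, -0.3204, 0.2811]
tool_rot: [0.74, 1.518, -0.44]
contact_force: [0.4, -0.1, 1.0]
opening: 0.0596
```

```bash
python3 d.py 432.4 -337 150 22.5; python3 wf.py wide_can_mid w3; python3 wf.py notched_module_mid
```

```text
t=11.4 pos=[ 432.2 -320.4  281.1] yaw=22.4 tilt=3.05 open=59.6 F=[ 0.4 -0.1  1. ] q6=-1.19 spin=-0.002 slide_now=[131.3 -10.8  10.2] slide_after_spin=[131.3 -10.8  10.2]
xaxis [ 0.0481 -0.0227 -0.9986]
wide_can_mid 0.83 [ 433.  -340.2] 2.9 iou 0.963
notched_module_mid 0.69 [ 546.2 -326.1] 112.6 iou 0.953
```

View pics/w3.png

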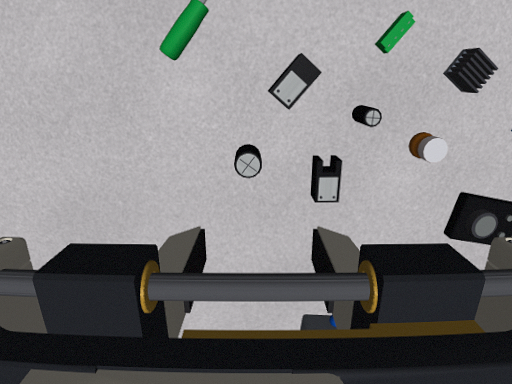

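Call:
send_rows:
  motion:
    - {"hand": 0.3,"slide": [18,-2,2],"spin": 0}
    - {"hand": 0.3,"slide": [18,-2,2],"spin": 0}
    - {"hand": 0.3,"slide": [18,-2,2],"spin": 0}
    - {"hand": 0.3,"slide": [18,-2,2],"spin": 0}
    - {"hand": 0.3,"slide": [18,-2,2],"spin": 0}
    - {"hand": 0.3,"slide": [18,-1,1],"spin": 0}
    - {"hand": 0.3,"slide": [18,0,0],"spin": 0}
    - {"hand": 0.3,"slide": [10,0,0],"spin": 0}

```text
time: 12.45
tool_pos: [0.4391, -0.3235, 0.1412]
tool_rot: [0.816, 1.518, -0.345]
contact_force: [-0.1, -0.5, -0.4]
opening: 0.0596
```

```bash
python3 d.py 432.4 -338 150 22.5
```

```text
t=12.4 pos=[ 439.1 -323.5  141.2] yaw=23.5 tilt=3.01 open=59.6 F=[-0.1 -0.5 -0.4] q6=-1.21 spin=0.017 slide_now=[ -8.9 -11.6  11. ] slide_after_spin=[ -8.9 -11.4  11.2]
xaxis [ 0.0495 -0.0178 -0.9986]
```

Call:
send_rows:
  motion:
    - {"hand": 0.3,"slide": [-50,0,0],"spin": 0}
    - {"hand": 0.3,"slide": [-50,0,0],"spin": 0}
    - {"hand": 0.3,"slide": [-50,0,0],"spin": 0}
    - {"hand": 0.3,"slide": [0,0,0],"spin": 0}

```text
time: 12.85
tool_pos: [0.4325, -0.3161, 0.2922]
tool_rot: [0.93, 1.527, -0.226]
contact_force: [1.1, -0.2, -0.0]
opening: 0.0595
```

```bash
python3 d.py 432.4 -338 150 22.5
```

```text
t=12.8 pos=[ 432.5 -316.1  292.2] yaw=23.8 tilt=2.51 open=59.5 F=[ 1.1 -0.2 -0. ] q6=-1.21 spin=0.023 slide_now=[142.3 -13.9  16.2] slide_after_spin=[142.3 -13.5  16.6]
xaxis [ 0.0427 -0.0098 -0.999 ]
```

```bash
cat >> d.py <<'E'
    s=observe();q=s["qpos"];Rm=R.from_euler("xyz",s["tool_rot"]).as_matrix()
    c,sn=np.cos(q[0]),np.sin(q[0]);print("q",q.round(4),"pitch_q",round(np.pi-q[1]-q[2]-q[4],4),"radial",round(Rm[0,0]*c+Rm[1,0]*sn,4),"tang",round(-Rm[0,0]*sn+Rm[1,0]*c,4))
E
python3 d.py 432.4 -338 150 22.5|tail -1
```

```text
q [-0.7883  0.2955  1.4102  0.0237  1.3987 -1.2067] pitch_q 0.0371 radial 0.0371 tang 0.0233
```

Call:
send_rows:
  motion:
    - {"hand": 0.3,"slide": [0,0,0],"spin": 0}
    - {"hand": 0.3,"slide": [0,0,0],"spin": 0}

```text
time: 13.05
tool_pos: [0.4333, -0.3149, 0.2931]
tool_rot: [0.909, 1.525, -0.244]
contact_force: [1.0, -0.3, -0.5]
opening: 0.0598
```

```bash
python3 d.py 432.4 -338 150 22.5|tail -1
```

```text
q [-0.7857  0.2935  1.4108  0.0239  1.398  -1.2063] pitch_q 0.0392 radial 0.0392 tang 0.0236
```

Call:
send_rows:
  motion:
    - {"hand": 0.3,"slide": [0,-25,0],"spin": 0}
    - {"hand": 0.3,"slide": [0,-25,0],"spin": 0}
    - {"hand": 0.3,"slide": [0,0,0],"spin": 0}

```text
time: 13.35
tool_pos: [0.3865, -0.3332, 0.2873]
tool_rot: [1.011, 1.53, -0.139]
contact_force: [-0.3, 0.6, 0.8]
opening: 0.0599
```

```bash
python3 d.py 432.4 -338 150 22.5
```

```text
t=13.3 pos=[ 386.5 -333.2  287.3] yaw=24.1 tilt=2.33 open=59.9 F=[-0.3  0.6  0.8] q6=-1.30 spin=0.028 slide_now=[139.1  35.2  20.1] slide_after_spin=[139.1  35.7  19.1]
xaxis [ 0.0402 -0.0056 -0.9992]
q [-0.8791  0.2531  1.4818  0.0279  1.3768 -1.3043] pitch_q 0.0299 radial 0.03 tang 0.0274
```

Call:
send_rows:
  motion:
    - {"hand": 0.3,"slide": [0,0,25],"spin": 0}
    - {"hand": 0.3,"slide": [0,0,25],"spin": 0}
    - {"hand": 0.3,"slide": [0,0,0],"spin": 0}

```text
time: 13.65
tool_pos: [0.4078, -0.3781, 0.2853]
tool_rot: [1.141, 1.533, -0.01]
contact_force: [0.3, -0.2, 0.8]
opening: 0.0596
```

```bash
python3 d.py 432.4 -338 150 22.5
```

```text
t=13.7 pos=[ 407.8 -378.1  285.3] yaw=24.1 tilt=2.16 open=59.6 F=[ 0.3 -0.2  0.8] q6=-1.33 spin=0.027 slide_now=[136.1  34.1 -28.7] slide_after_spin=[136.1  33.3 -29.7]
xaxis [ 3.770e-02 -4.000e-04 -9.993e-01]
q [-0.9024  0.3462  1.3563  0.0297  1.4155 -1.3264] pitch_q 0.0236 radial 0.0237 tang 0.0294
```

Call:
send_rows:
  motion:
    - {"hand": 0.3,"slide": [25,9,-8],"spin": 0.015}
    - {"hand": 0.3,"slide": [25,9,-8],"spin": 0.01}
    - {"hand": 0.3,"slide": [25,8,-7],"spin": 0}
    - {"hand": 0.3,"slide": [25,6,-6],"spin": 0}
    - {"hand": 0.3,"slide": [25,0,0],"spin": 0}
    - {"hand": 0.3,"slide": [25,0,0],"spin": 0}
    - {"hand": 0.3,"slide": [20,0,0],"spin": 0}
    - {"hand": 0.3,"slide": [0,0,0],"spin": 0}

```text
time: 14.45
tool_pos: [0.4336, -0.3272, 0.1039]
tool_rot: [1.514, 1.538, 0.339]
contact_force: [0.8, 0.5, -0.1]
opening: 0.0599
```

```bash
python3 d.py 432.4 -338 16 22.5
```

```text
t=14.4 pos=[ 433.6 -327.2  103.9] yaw=22.7 tilt=1.88 open=59.9 F=[ 0.8  0.5 -0.1] q6=-1.22 spin=0.003 slide_now=[87.7 -8.1  9.3] slide_after_spin=[87.7 -8.1  9.3]
xaxis [ 0.031   0.0109 -0.9995]
q [-0.8053  0.4939  1.6566  0.0361  0.9778 -1.2212] pitch_q 0.0133 radial 0.0136 tang 0.0299
```

Call:
send_rows:
  motion:
    - {"hand": 0.3,"slide": [0,-4,5],"spin": 0}
    - {"hand": 0.3,"slide": [5,-4,5],"spin": 0}
    - {"hand": 0.3,"slide": [15,0,0],"spin": 0}
    - {"hand": 0.3,"slide": [15,0,0],"spin": 0}
    - {"hand": 0.3,"slide": [0,0,0],"spin": 0}

```text
time: 14.95
tool_pos: [0.4327, -0.3421, 0.0712]
tool_rot: [1.344, 1.535, 0.17]
contact_force: [0.4, -0.4, -0.0]
opening: 0.0595
```

```bash
python3 d.py 432.4 -338 16 22.5
```

```text
t=14.9 pos=[ 432.7 -342.1   71.2] yaw=22.7 tilt=2.07 open=59.5 F=[ 0.4 -0.4 -0. ] q6=-1.25 spin=0.004 slide_now=[55.2 -0.7 -4.3] slide_after_spin=[55.2 -0.7 -4.3]
xaxis [ 0.0356  0.0061 -0.9993]
q [-0.8255  0.548   1.6697  0.0385  0.9046 -1.2452] pitch_q 0.0193 radial 0.0197 tang 0.0303
```

Call:
send_rows:
  motion:
    - {"hand": 0.3,"slide": [14,0,-2],"spin": 0}
    - {"hand": 0.3,"slide": [14,0,-1],"spin": 0}
    - {"hand": 0.3,"slide": [14,0,0],"spin": 0}
    - {"hand": 0.3,"slide": [11,0,0],"spin": 0}
    - {"hand": 0.3,"slide": [0,0,0],"spin": 0}

```text
time: 15.45
tool_pos: [0.436, -0.3439, 0.0225]
tool_rot: [1.128, 1.528, -0.049]
contact_force: [-0.3, 0.1, 1.0]
opening: 0.0595
```

```bash
python3 d.py 432.4 -338 16 22.5
```

```text
t=15.4 pos=[ 436.  -343.9   22.5] yaw=22.6 tilt=2.47 open=59.5 F=[-0.3  0.1  1. ] q6=-1.25 spin=0.002 slide_now=[ 6.4 -1.3 -7. ] slide_after_spin=[ 6.4 -1.3 -7. ]
xaxis [ 0.0431 -0.0021 -0.9991]
q [-0.8234  0.621   1.7059  0.0428  0.7843 -1.2477] pitch_q 0.0304 radial 0.0308 tang 0.0302
```

Call:
send_rows:
  motion:
    - {"hand": 0.3,"slide": [3,-1,-4],"spin": 0}
    - {"hand": 0.3,"slide": [3,0,-3],"spin": 0}
    - {"hand": 0.3,"slide": [0,0,0],"spin": 0}

```text
time: 15.75
tool_pos: [0.4331, -0.3385, 0.0179]
tool_rot: [1.082, 1.525, -0.094]
contact_force: [-0.6, -0.3, -0.7]
opening: 0.0596
```

```bash
python3 d.py 432.4 -338 16 22.5
```

```text
t=15.8 pos=[ 433.1 -338.5   17.9] yaw=22.6 tilt=2.60 open=59.6 F=[-0.6 -0.3 -0.7] q6=-1.25 spin=0.002 slide_now=[ 1.8 -0.5 -0.8] slide_after_spin=[ 1.8 -0.5 -0.8]
xaxis [ 0.0452 -0.0043 -0.999 ]
q [-0.8206  0.6198  1.7279  0.0437  0.7604 -1.2459] pitch_q 0.0335 radial 0.0339 tang 0.0301
```

Call:
send_rows:
  motion:
    - {"hand": -0.4,"slide": [1,0,-1],"spin": 0}
    - {"hand": -0.4,"slide": [0,0,0],"spin": 0}
    - {"hand": -0.4,"slide": [0,0,0],"spin": 0}
    - {"hand": -0.4,"slide": [0,0,0],"spin": 0}
    - {"hand": -0.4,"slide": [-30,0,0],"spin": 0}
    - {"hand": -0.4,"slide": [-45,0,0],"spin": 0}
    - {"hand": -0.4,"slide": [-45,0,0],"spin": 0}

```text
time: 16.45
tool_pos: [0.4247, -0.3342, 0.1344]
tool_rot: [1.333, 1.535, 0.157]
contact_force: [0.9, -0.0, -0.9]
opening: 0.0355
```

```bash
python3 d.py 544.7 69.9 150 22.5
```

```text
t=16.4 pos=[ 424.7 -334.2  134.4] yaw=22.6 tilt=2.08 open=35.5 F=[ 0.9 -0.  -0.9] q6=-1.24 spin=0.002 slide_now=[  -9.   266.5 -326.9] slide_after_spin=[  -9.   265.9 -327.4]
xaxis [ 0.0358  0.0057 -0.9993]
q [-0.8266  0.448   1.636   0.0351  1.0377 -1.2383] pitch_q 0.0198 radial 0.0201 tang 0.0302
```

Call:
send_rows:
  motion:
    - {"hand": -0.4,"slide": [-3,22,-27],"spin": 0}
    - {"hand": -0.4,"slide": [-3,22,-27],"spin": 0}
    - {"hand": -0.4,"slide": [-3,22,-27],"spin": 0}
    - {"hand": -0.4,"slide": [0,22,-27],"spin": 0}
    - {"hand": -0.4,"slide": [0,22,-27],"spin": 0}
    - {"hand": -0.4,"slide": [0,22,-27],"spin": 0}
    - {"hand": -0.4,"slide": [0,22,-27],"spin": 0}
    - {"hand": -0.4,"slide": [0,22,-27],"spin": 0}

```text
time: 17.25
tool_pos: [0.509, -0.0655, 0.155]
tool_rot: [1.04, 1.521, -0.146]
contact_force: [-0.4, 0.1, -0.7]
opening: 0.0355
```

```bash
python3 d.py 544.7 69.9 150 22.5
```

```text
t=17.2 pos=[509.  -65.5 155. ] yaw=22.1 tilt=2.85 open=35.5 F=[-0.4  0.1 -0.7] q6=-0.67 spin=-0.007 slide_now=[   5.8   83.8 -112.2] slide_after_spin=[   5.8   84.5 -111.6]
xaxis [ 0.0492 -0.0072 -0.9988]
q [-0.2817  0.3653  1.7061  0.0079  1.021  -0.6711] pitch_q 0.0492 radial 0.0492 tang 0.0067
```

Continue, then do the fast-up/slow-down levelling over the tray.

Call:
send_rows:
  motion:
    - {"hand": -0.4,"slide": [0,22,-28],"spin": 0}
    - {"hand": -0.4,"slide": [0,22,-28],"spin": 0}
    - {"hand": -0.4,"slide": [0,22,-28],"spin": 0}
    - {"hand": -0.4,"slide": [0,15,-20],"spin": 0}
    - {"hand": -0.4,"slide": [-50,0,0],"spin": 0}
    - {"hand": -0.4,"slide": [-50,0,0],"spin": 0}
    - {"hand": -0.4,"slide": [-50,0,0],"spin": 0}
    - {"hand": -0.4,"slide": [0,0,0],"spin": 0}

```text
time: 18.05
tool_pos: [0.5376, 0.0739, 0.3081]
tool_rot: [1.043, 1.527, -0.135]
contact_force: [0.5, -0.1, -1.0]
opening: 0.0356
```

```bash
python3 d.py 544.7 69.9 150 22.5
```

```text
t=18.1 pos=[537.6  73.9 308.1] yaw=22.6 tilt=2.50 open=35.6 F=[ 0.5 -0.1 -1. ] q6=-0.39 spin=0.001 slide_now=[158.3  -0.9   2.9] slide_after_spin=[158.3  -0.9   2.9]
xaxis [ 0.0431 -0.0058 -0.9991]
q [-1.3000e-03  3.0060e-01  1.3604e+00 -5.8000e-03  1.4374e+00 -3.9380e-01] pitch_q 0.0432 radial 0.0431 tang -0.0058
```

Call:
send_rows:
  motion:
    - {"hand": -0.4,"slide": [20,0,0],"spin": 0}
    - {"hand": -0.4,"slide": [20,0,0],"spin": 0}
    - {"hand": -0.4,"slide": [20,0,0],"spin": 0}
    - {"hand": -0.4,"slide": [20,0,0],"spin": 0}
    - {"hand": -0.4,"slide": [20,0,0],"spin": 0}
    - {"hand": -0.4,"slide": [20,0,0],"spin": 0}
    - {"hand": -0.4,"slide": [20,0,0],"spin": 0}
    - {"hand": -0.4,"slide": [20,0,0],"spin": 0}

```text
time: 18.85
tool_pos: [0.5453, 0.0727, 0.1434]
tool_rot: [1.06, 1.521, -0.118]
contact_force: [0.2, 0.1, -0.8]
opening: 0.0356
```

```bash
python3 d.py 544.7 69.9 80 22.5
```

```text
t=18.9 pos=[545.3  72.7 143.4] yaw=22.5 tilt=2.87 open=35.6 F=[ 0.2  0.1 -0.8] q6=-0.39 spin=0.001 slide_now=[63.3 -4.4  0.8] slide_after_spin=[63.3 -4.4  0.8]
xaxis [ 0.0497 -0.0059 -0.9987]
q [-0.0034  0.441   1.6193 -0.0067  1.0315 -0.393 ] pitch_q 0.0497 radial 0.0497 tang -0.0057
```

Call:
send_rows:
  motion:
    - {"hand": -0.4,"slide": [15,-2,0],"spin": 0}
    - {"hand": -0.4,"slide": [15,-2,0],"spin": 0}
    - {"hand": -0.4,"slide": [15,-1,0],"spin": 0}
    - {"hand": -0.4,"slide": [15,-1,0],"spin": 0}
    - {"hand": -0.4,"slide": [15,0,0],"spin": 0}
    - {"hand": -0.4,"slide": [15,0,0],"spin": 0}
    - {"hand": -0.4,"slide": [0,0,0],"spin": 0}

```text
time: 19.55
tool_pos: [0.5379, 0.0692, 0.0419]
tool_rot: [1.02, 1.534, -0.159]
contact_force: [-0.3, -0.1, -1.2]
opening: 0.0356
```

```bash
python3 d.py 544.7 69.9 26 22.5
python3 - <<'E'
from h import *
p=vision.read_camera("side");im=cv2.resize(p["pixels"][110:230,170:330],None,fx=4,fy=4,interpolation=cv2.INTER_CUBIC);cv2.imwrite("pics/s2.png",im)
E
```

```text
t=19.6 pos=[537.9  69.2  41.9] yaw=22.5 tilt=2.12 open=35.6 F=[-0.3 -0.1 -1.2] q6=-0.40 spin=-0.000 slide_now=[16.1  6.1  1.7] slide_after_spin=[16.1  6.1  1.7]
xaxis [ 0.0365 -0.0059 -0.9993]
q [-0.0101  0.5731  1.7305 -0.0076  0.8014 -0.3969] pitch_q 0.0366 radial 0.0366 tang -0.0055
```

View pics/s2.png

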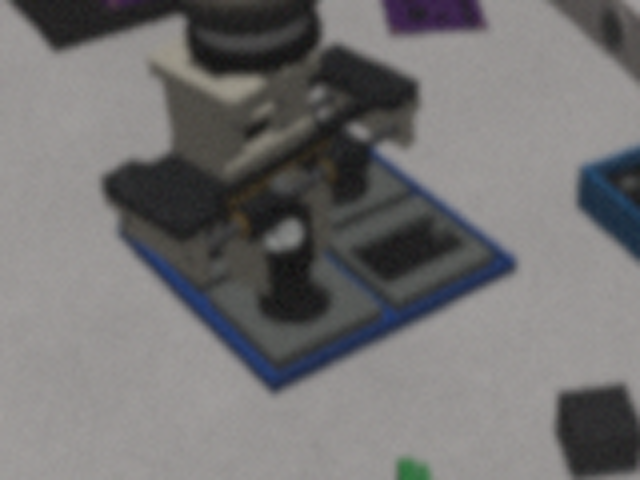

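Call:
send_rows:
  motion:
    - {"hand": -0.4,"slide": [3,3,1],"spin": 0}
    - {"hand": -0.4,"slide": [4,3,1],"spin": 0}
    - {"hand": -0.4,"slide": [4,0,0],"spin": 0}
    - {"hand": -0.4,"slide": [0,0,0],"spin": 0}

```text
time: 20.0
tool_pos: [0.5472, 0.0696, 0.0333]
tool_rot: [1.039, 1.529, -0.14]
contact_force: [0.3, 0.1, 0.2]
opening: 0.0356
```

```bash
python3 d.py 544.7 69.9 26 22.5
```

```text
t=20.0 pos=[547.2  69.6  33.3] yaw=22.5 tilt=2.42 open=35.6 F=[0.3 0.1 0.2] q6=-0.40 spin=-0.000 slide_now=[ 7.2 -2.5 -1.3] slide_after_spin=[ 7.2 -2.5 -1.3]
xaxis [ 0.0418 -0.0059 -0.9991]
q [-0.0092  0.5968  1.7148 -0.0077  0.7881 -0.3958] pitch_q 0.0419 radial 0.0419 tang -0.0055
```

Call:
send_rows:
  motion:
    - {"hand": -0.4,"slide": [4,-1,-1],"spin": 0}
    - {"hand": -0.4,"slide": [2,-1,0],"spin": 0}
    - {"hand": -0.4,"slide": [0,0,0],"spin": 0}

```text
time: 20.3
tool_pos: [0.5453, 0.0698, 0.0272]
tool_rot: [1.042, 1.528, -0.137]
contact_force: [-0.2, -0.0, 0.8]
opening: 0.0354
```

```bash
python3 d.py 544.7 69.9 26 22.5
```

```text
t=20.3 pos=[545.3  69.8  27.2] yaw=22.5 tilt=2.47 open=35.4 F=[-0.2 -0.   0.8] q6=-0.40 spin=-0.000 slide_now=[ 1.2 -0.5 -0.3] slide_after_spin=[ 1.2 -0.5 -0.3]
xaxis [ 0.0427 -0.0059 -0.9991]
q [-0.0088  0.6035  1.7252 -0.0079  0.7702 -0.3953] pitch_q 0.0427 radial 0.0427 tang -0.0055
```

Call:
send_rows:
  motion:
    - {"hand": -0.15,"slide": [1,0,0],"spin": 0}
    - {"hand": 0.0,"slide": [0,0,0],"spin": 0}
    - {"hand": 0.05,"slide": [0,0,0],"spin": 0}
    - {"hand": 0.05,"slide": [0,0,0],"spin": 0}
    - {"hand": 0.05,"slide": [-20,0,0],"spin": 0}
    - {"hand": 0.05,"slide": [-40,0,0],"spin": 0}
    - {"hand": 0.05,"slide": [-50,0,0],"spin": 0}
    - {"hand": 0.3,"slide": [-40,0,0],"spin": 0}

```text
time: 21.1
tool_pos: [0.5354, 0.0706, 0.175]
tool_rot: [0.982, 1.541, -0.197]
contact_force: [1.1, -0.8, -0.6]
opening: 0.0526
```

```bash
python3 - <<'E'
from h import *
p=vision.read_camera("side");im=cv2.resize(p["pixels"][110:230,170:330],None,fx=4,fy=4,interpolation=cv2.INTER_CUBIC);cv2.imwrite("pics/s3.png",im)
E
python3 d.py 545 -323 160 22.5
```

```text
t=21.1 pos=[538.4  70.7 181.6] yaw=22.5 tilt=2.31 open=55.7 F=[ 2.4 -0.1  5.7] q6=-0.40 spin=-0.000 slide_now=[  24.1 -145.1  365.9] slide_after_spin=[  24.1 -145.2  365.8]
xaxis [ 0.0398 -0.0058 -0.9992]
q [-0.0074  0.3932  1.579  -0.0061  1.1296 -0.3968] pitch_q 0.0398 radial 0.0398 tang -0.0055
```

View pics/s3.png

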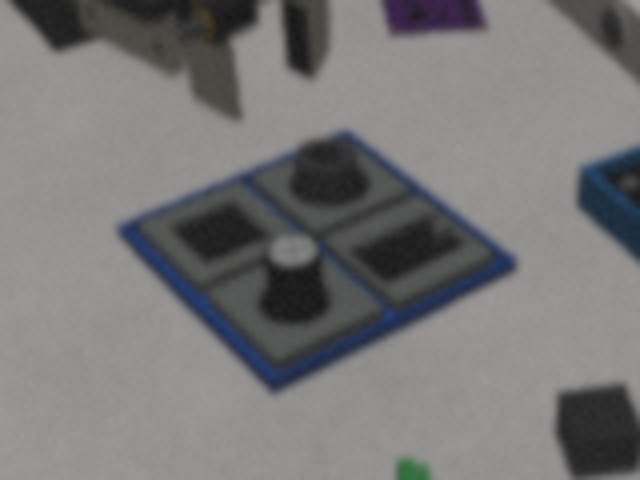

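Call:
send_rows:
  motion:
    - {"hand": 0.3,"slide": [0,-12,30],"spin": 0}
    - {"hand": 0.3,"slide": [0,-12,30],"spin": 0}
    - {"hand": 0.3,"slide": [0,-12,30],"spin": 0}
    - {"hand": 0.3,"slide": [0,-12,30],"spin": 0}
    - {"hand": 0.3,"slide": [0,-12,30],"spin": 0}
    - {"hand": 0.3,"slide": [0,-12,30],"spin": 0}
    - {"hand": 0.3,"slide": [0,-12,30],"spin": 0}
    - {"hand": 0.3,"slide": [0,-12,30],"spin": 0}

```text
time: 21.95
tool_pos: [0.5439, -0.1929, 0.1876]
tool_rot: [1.057, 1.519, -0.114]
contact_force: [-0.2, 0.9, 0.4]
opening: 0.0598
```

```bash
python3 d.py 545 -323 130 22.5
```

```text
t=21.9 pos=[ 543.9 -192.9  187.6] yaw=22.9 tilt=2.95 open=59.8 F=[-0.2  0.9  0.4] q6=-0.89 spin=0.008 slide_now=[ 58.4 -52.2 118.8] slide_after_spin=[ 58.4 -51.3 119.2]
xaxis [ 0.0512 -0.0059 -0.9987]
q [-0.484   0.441   1.4844  0.0203  1.1683 -0.8914] pitch_q 0.048 radial 0.048 tang 0.0186
```

Call:
send_rows:
  motion:
    - {"hand": 0.3,"slide": [8,-12,26],"spin": 0.005}
    - {"hand": 0.3,"slide": [8,-12,26],"spin": 0}
    - {"hand": 0.3,"slide": [8,-12,26],"spin": 0}
    - {"hand": 0.3,"slide": [8,-10,24],"spin": 0}
    - {"hand": 0.3,"slide": [8,0,0],"spin": 0}
    - {"hand": 0.3,"slide": [8,0,0],"spin": 0}

```text
time: 22.55
tool_pos: [0.5424, -0.3148, 0.1381]
tool_rot: [1.024, 1.516, -0.157]
contact_force: [0.3, -0.3, -0.2]
opening: 0.0596
```

```bash
python3 d.py 545 -323 130 22.5; python3 wf.py notched_module_mid w5
```

```text
t=22.6 pos=[ 542.4 -314.8  138.1] yaw=22.3 tilt=3.13 open=59.6 F=[ 0.3 -0.3 -0.2] q6=-1.06 spin=-0.003 slide_now=[ 8.3 -1.1  8.3] slide_after_spin=[ 8.3 -1.2  8.3]
xaxis [ 0.054  -0.0086 -0.9985]
q [-0.6615  0.5753  1.3993  0.0293  1.1193 -1.0627] pitch_q 0.0477 radial 0.0478 tang 0.0264
notched_module_mid 0.97 [ 545.6 -325.6] 111.6 iou 0.957
```

View pics/w5.png

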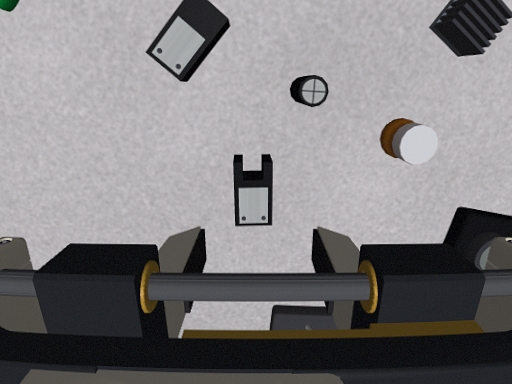

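Call:
send_rows:
  motion:
    - {"hand": 0.3,"slide": [-50,0,0],"spin": 0}
    - {"hand": 0.3,"slide": [-50,0,0],"spin": 0}
    - {"hand": 0.3,"slide": [-50,0,0],"spin": 0}
    - {"hand": 0.3,"slide": [0,0,0],"spin": 0}

```text
time: 23.05
tool_pos: [0.5345, -0.3074, 0.2907]
tool_rot: [1.106, 1.522, -0.069]
contact_force: [-0.2, 0.4, 0.4]
opening: 0.0598
```

```bash
python3 d.py 545 -323 130 22.5
```

```text
t=23.1 pos=[ 534.5 -307.4  290.7] yaw=22.7 tilt=2.78 open=59.8 F=[-0.2  0.4  0.4] q6=-1.06 spin=0.003 slide_now=[161.1  -3.3  15. ] slide_after_spin=[161.1  -3.2  15. ]
xaxis [ 0.0485 -0.0033 -0.9988]
q [-0.6603  0.4535  1.1782  0.0272  1.4696 -1.0581] pitch_q 0.0403 radial 0.0403 tang 0.0271
```

Call:
send_rows:
  motion:
    - {"hand": 0.3,"slide": [15,0,0],"spin": 0}
    - {"hand": 0.3,"slide": [15,0,0],"spin": 0}
    - {"hand": 0.3,"slide": [15,0,0],"spin": 0}
    - {"hand": 0.3,"slide": [15,0,0],"spin": 0}
    - {"hand": 0.3,"slide": [15,0,0],"spin": 0}
    - {"hand": 0.3,"slide": [15,0,0],"spin": 0}
    - {"hand": 0.3,"slide": [15,0,0],"spin": 0}
    - {"hand": 0.3,"slide": [15,0,0],"spin": 0}

```text
time: 23.85
tool_pos: [0.5451, -0.2991, 0.1741]
tool_rot: [0.997, 1.509, -0.166]
contact_force: [0.5, -0.4, -0.2]
opening: 0.0595
```

```bash
python3 d.py 545 -323 130 22.5
```

```text
t=23.9 pos=[ 545.1 -299.1  174.1] yaw=23.4 tilt=3.52 open=59.5 F=[ 0.5 -0.4 -0.2] q6=-1.06 spin=0.016 slide_now=[ 44.2 -11.8  20.4] slide_after_spin=[ 44.2 -11.5  20.6]
xaxis [ 0.0606 -0.0101 -0.9981]
q [-0.6395  0.5284  1.3767  0.0303  1.1819 -1.0582] pitch_q 0.0546 radial 0.0547 tang 0.028
```

Run:
```python
from h import *
for i in range(8):
    s=observe();q=s["qpos"];Rm=R.from_euler("xyz",s["tool_rot"]).as_matrix()
    print(s["time"],q.round(4),round(np.pi-q[1]-q[2]-q[4],4),Rm[:,0].round(4),(s["tool_pos"]*1000).round(2), s["qvel"].round(3))
    if i<7: vision.read_camera("wrist")
```

```text
23.85 [-0.6395  0.5284  1.3767  0.0303  1.1819 -1.0582] 0.0546 [ 0.0606 -0.0101 -0.9981] [ 545.1  -299.14  174.09] [ 0.027  0.139  0.21   0.005 -0.348 -0.001]
23.9 [-0.6394  0.5312  1.3802  0.0305  1.1804 -1.0582] 0.0498 [ 0.0569 -0.0072 -0.9984] [ 544.11 -298.2   171.18] [-0.005 -0.002 -0.016 -0.002  0.075 -0.   ]
23.95 [-0.6396  0.5303  1.3782  0.0303  1.1832 -1.0582] 0.0499 [ 0.0568 -0.0074 -0.9984] [ 544.09 -298.45  172.39] [-0.006 -0.023 -0.049 -0.001  0.037 -0.001]
24.0 [-0.64    0.5291  1.376   0.0302  1.1843 -1.0583] 0.0522 [ 0.0587 -0.0088 -0.9982] [ 544.64 -299.15  173.87] [-0.006 -0.021 -0.037  0.     0.009 -0.   ]
24.05 [-0.6404  0.5283  1.3745  0.0302  1.1845 -1.0583] 0.0544 [ 0.0604 -0.0102 -0.9981] [ 545.07 -299.78  174.95] [-0.007 -0.013 -0.022 -0.001  0.002 -0.001]
24.1 [-0.6407  0.5278  1.3737  0.0301  1.1845 -1.0584] 0.0556 [ 0.0614 -0.0109 -0.9981] [ 545.3  -300.18  175.51] [-0.005 -0.006 -0.01   0.002 -0.001 -0.001]
24.15 [-0.6409  0.5275  1.3734  0.0301  1.1844 -1.0584] 0.0562 [ 0.0619 -0.0113 -0.998 ] [ 545.38 -300.4   175.78] [-0.005 -0.004 -0.002 -0.002 -0.002 -0.002]
24.2 [-0.6411  0.5276  1.3734  0.0301  1.1843 -1.0584] 0.0564 [ 0.062  -0.0115 -0.998 ] [ 545.36 -300.57  175.79] [-0.004 -0.     0.002 -0.    -0.001 -0.001]
```

Call:
send_rows:
  motion:
    - {"hand": 0.3,"slide": [-50,0,0],"spin": 0}

```text
time: 24.3
tool_pos: [0.5398, -0.2981, 0.2191]
tool_rot: [1.089, 1.519, -0.075]
contact_force: [0.6, -0.9, -0.1]
opening: 0.0597
```

```bash
cat > tr.py <<'E'
from h import *
import sys
N=int(sys.argv[1])
for i in range(N):
    s=observe();q=s["qpos"];Rm=R.from_euler("xyz",s["tool_rot"]).as_matrix()
    print(round(s["time"],2),q.round(4),"pitch",round(np.pi-q[1]-q[2]-q[4],4),Rm[:2,0].round(4),(s["tool_pos"]*1000).round(1), s["qvel"].round(2))
    if i<N-1: vision.read_camera("wrist")
E
python3 tr.py 7
```

```text
24.3 [-0.6434  0.4899  1.3137  0.0291  1.2943 -1.0572] pitch 0.0437 [ 0.0518 -0.0039] [ 539.8 -298.1  219.1] [-0.02 -0.51 -0.78 -0.01  1.17  0.01]
24.35 [-0.6435  0.4777  1.2972  0.029   1.3023 -1.0572] pitch 0.0644 [ 0.0683 -0.0162] [ 543.6 -301.   232.7] [ 0.   -0.05 -0.05  0.01 -0.17 -0.  ]
24.4 [-0.6434  0.4781  1.2992  0.0292  1.2956 -1.0572] pitch 0.0687 [ 0.0718 -0.0188] [ 544.6 -301.7  231.8] [ 0.    0.04  0.08 -0.   -0.08 -0.  ]
24.45 [-0.6434  0.4801  1.3031  0.0292  1.2932 -1.0573] pitch 0.0651 [ 0.069  -0.0166] [ 543.9 -301.2  229.1] [-0.    0.04  0.07 -0.   -0.02 -0.  ]
24.5 [-0.6434  0.482   1.3061  0.0291  1.2926 -1.0573] pitch 0.0608 [ 0.0655 -0.0141] [ 542.9 -300.5  226.8] [ 0.    0.03  0.05 -0.   -0.01 -0.  ]
24.55 [-0.6434  0.4835  1.308   0.0292  1.2924 -1.0573] pitch 0.0577 [ 0.0631 -0.0122] [ 542.3 -300.1  225.2] [ 0.    0.02  0.03 -0.    0.   -0.  ]
24.6 [-0.6435  0.4845  1.3089  0.0292  1.2924 -1.0573] pitch 0.0558 [ 0.0615 -0.0111] [ 542.  -299.8  224.3] [ 0.    0.02  0.01  0.    0.   -0.  ]
```

Call:
send_rows:
  motion:
    - {"hand": 0.3,"slide": [50,0,0],"spin": 0}

```text
time: 24.7
tool_pos: [0.548, -0.3026, 0.18]
tool_rot: [0.907, 1.496, -0.257]
contact_force: [1.4, -0.9, 0.3]
opening: 0.0597
```

```bash
python3 tr.py 7
```

```text
24.7 [-0.6412  0.523   1.3697  0.0302  1.1799 -1.0584] pitch 0.069 [ 0.072  -0.0189] [ 548.  -302.6  180. ] [ 0.02  0.51  0.79  0.01 -1.2  -0.01]
24.75 [-0.6411  0.5352  1.3864  0.0302  1.1725 -1.0585] pitch 0.0475 [ 0.0548 -0.0062] [ 542.9 -298.8  166.6] [-0.    0.05  0.04 -0.    0.21  0.  ]
24.8 [-0.6411  0.5344  1.3839  0.0301  1.1808 -1.0584] pitch 0.0424 [ 0.0508 -0.0032] [ 541.8 -298.   167.8] [-0.   -0.04 -0.09 -0.    0.11  0.  ]
24.85 [-0.6411  0.532   1.3792  0.0301  1.1837 -1.0584] pitch 0.0467 [ 0.0542 -0.0057] [ 543.  -298.9  171. ] [-0.   -0.05 -0.08  0.    0.02 -0.  ]
24.9 [-0.6412  0.5298  1.3756  0.0301  1.1842 -1.0584] pitch 0.0519 [ 0.0583 -0.0087] [ 544.4 -299.9  173.6] [ 0.   -0.04 -0.05  0.   -0.    0.  ]
24.95 [-0.6412  0.5283  1.3738  0.0302  1.184  -1.0584] pitch 0.0555 [ 0.0612 -0.0109] [ 545.2 -300.5  175.2] [ 0.   -0.03 -0.03  0.   -0.01  0.  ]
25.0 [-0.6412  0.5274  1.373   0.0302  1.1837 -1.0584] pitch 0.0576 [ 0.0629 -0.0121] [ 545.7 -300.8  176.1] [ 0.   -0.02 -0.01 -0.   -0.01  0.  ]
```

Call:
send_rows:
  motion:
    - {"hand": 0.3,"slide": [-50,0,0],"spin": 0}
    - {"hand": 0.3,"slide": [0,0,0],"spin": 0}

```text
time: 25.2
tool_pos: [0.5434, -0.3009, 0.2291]
tool_rot: [0.949, 1.503, -0.215]
contact_force: [0.5, -0.1, 0.6]
opening: 0.0596
```

```bash
python3 tr.py 6
```

```text
25.2 [-0.6435  0.4813  1.3009  0.0291  1.2981 -1.0573] pitch 0.0613 [ 0.0659 -0.0144] [ 543.4 -300.9  229.1] [-0.    0.09  0.13 -0.   -0.05 -0.  ]
25.25 [-0.6436  0.4845  1.3063  0.0291  1.296  -1.0573] pitch 0.0548 [ 0.0607 -0.0105] [ 542.  -299.9  225.2] [-0.    0.04  0.08 -0.   -0.03 -0.  ]
25.3 [-0.6436  0.4862  1.3092  0.0291  1.295  -1.0573] pitch 0.0511 [ 0.0577 -0.0083] [ 541.2 -299.3  223. ] [-0.    0.03  0.04  0.   -0.01 -0.  ]
25.35 [-0.6435  0.4875  1.3109  0.0291  1.2945 -1.0573] pitch 0.0487 [ 0.0558 -0.0069] [ 540.7 -298.9  221.6] [-0.    0.02  0.02 -0.   -0.01 -0.  ]
25.4 [-0.6435  0.4884  1.3119  0.0291  1.2943 -1.0573] pitch 0.047 [ 0.0545 -0.0059] [ 540.4 -298.7  220.7] [ 0.    0.01  0.01  0.   -0.    0.  ]
25.45 [-0.6435  0.489   1.3123  0.0291  1.2942 -1.0572] pitch 0.0461 [ 0.0537 -0.0053] [ 540.3 -298.6  220.2] [ 0.    0.01  0.01 -0.   -0.    0.  ]
```

Call:
send_rows:
  motion:
    - {"hand": 0.3,"slide": [50,0,0],"spin": 0}

```text
time: 25.55
tool_pos: [0.5463, -0.3013, 0.1762]
tool_rot: [0.957, 1.504, -0.208]
contact_force: [1.3, -1.4, -0.9]
opening: 0.0598
```

```bash
python3 tr.py 3
```

```text
25.55 [-0.6412  0.5272  1.3731  0.0302  1.1811 -1.0584] pitch 0.0603 [ 0.0651 -0.0137] [ 546.3 -301.3  176.2] [ 0.02  0.51  0.79  0.01 -1.2  -0.01]
25.6 [-0.6411  0.5393  1.3897  0.0303  1.1737 -1.0585] pitch 0.039 [ 0.048 -0.001] [ 541.2 -297.4  162.9] [-0.    0.05  0.05 -0.    0.21  0.  ]
25.65 [-0.6411  0.5385  1.3873  0.0301  1.1819 -1.0584] pitch 0.0338 [0.0439 0.002 ] [ 540.  -296.6  164.1] [-0.   -0.04 -0.09 -0.    0.1  -0.  ]
```

Call:
send_rows:
  motion:
    - {"hand": 0.3,"slide": [0,0,0],"spin": 0}

```text
time: 25.75
tool_pos: [0.5398, -0.2965, 0.1641]
tool_rot: [1.238, 1.528, 0.073]
contact_force: [-0.0, -0.0, 1.5]
opening: 0.0597
```

```bash
python3 tr.py 5
```

```text
25.75 [-0.6411  0.539   1.3863  0.0301  1.1843 -1.0584] pitch 0.032 [0.0424 0.0031] [ 539.8 -296.5  164.1] [ 0.    0.03  0.04 -0.   -0.01  0.  ]
25.8 [-0.6411  0.5392  1.3868  0.0301  1.1843 -1.0584] pitch 0.0314 [0.0419 0.0035] [ 539.6 -296.3  163.9] [ 0.   -0.01 -0.01  0.   -0.   -0.  ]
25.85 [-0.6412  0.5383  1.3859  0.0301  1.184  -1.0584] pitch 0.0334 [0.0435 0.0023] [ 540.  -296.7  164.7] [-0.   -0.02 -0.02 -0.   -0.01 -0.  ]
25.9 [-0.6411  0.5376  1.3853  0.0301  1.1835 -1.0584] pitch 0.0351 [0.0449 0.0012] [ 540.4 -296.9  165.4] [ 0.   -0.01 -0.01 -0.   -0.01 -0.  ]
25.95 [-0.6411  0.5372  1.3852  0.0301  1.1831 -1.0584] pitch 0.0361 [0.0457 0.0007] [ 540.6 -297.1  165.6] [-0.   -0.01  0.    0.   -0.01 -0.  ]
```

Call:
send_rows:
  motion:
    - {"hand": 0.3,"slide": [-50,0,0],"spin": 0}
    - {"hand": 0.3,"slide": [0,0,0],"spin": 0}

```text
time: 26.15
tool_pos: [0.5389, -0.2976, 0.2177]
tool_rot: [1.145, 1.523, -0.019]
contact_force: [0.4, 0.4, 1.7]
opening: 0.06
```

```bash
python3 tr.py 6|tail -1
```

```text
26.4 [-0.6435  0.4994  1.325   0.0291  1.2933 -1.0573] pitch 0.0239 [0.0359 0.008 ] [ 535.8 -295.2  209.2] [-0.    0.01  0.01  0.   -0.    0.  ]
```

Call:
send_rows:
  motion:
    - {"hand": 0.3,"slide": [50,0,0],"spin": 0}

```text
time: 26.5
tool_pos: [0.541, -0.2974, 0.1651]
tool_rot: [1.156, 1.524, -0.008]
contact_force: [1.5, -1.3, -0.1]
opening: 0.0599
```

```bash
python3 tr.py 3|tail -1
```

```text
26.6 [-0.6411  0.5488  1.4005  0.0301  1.1808 -1.0584] pitch 0.0115 [0.026  0.0153] [ 534.5 -292.5  153.4] [-0.   -0.04 -0.09 -0.    0.1   0.  ]
```

Call:
send_rows:
  motion:
    - {"hand": 0.3,"slide": [0,0,0],"spin": 0}

```text
time: 26.7
tool_pos: [0.5343, -0.2924, 0.1533]
tool_rot: [1.752, 1.541, 0.587]
contact_force: [0.9, 0.5, 0.6]
opening: 0.0595
```

```bash
python3 tr.py 5|tail -1; python3 d.py 545.4 -323 120 22.3
```

```text
26.9 [-0.6411  0.5475  1.3984  0.0301  1.1819 -1.0585] pitch 0.0137 [0.0278 0.014 ] [ 535.1 -293.   154.8] [ 0.   -0.   -0.   -0.   -0.01  0.  ]
t=26.9 pos=[ 535.1 -293.   154.8] yaw=23.3 tilt=1.78 open=60.0 F=[-0.4 -0.7 -0.5] q6=-1.06 spin=0.017 slide_now=[34.7 -3.5 31.7] slide_after_spin=[34.7 -3.  31.8]
xaxis [ 0.0278  0.014  -0.9995]
q [-0.6411  0.5475  1.3984  0.0301  1.1819 -1.0585] pitch_q 0.0137 radial 0.0139 tang 0.0278
```

Call:
send_rows:
  motion:
    - {"hand": 0.3,"slide": [20,-3,32],"spin": 0.017}

```text
time: 27.0
tool_pos: [0.5473, -0.3222, 0.139]
tool_rot: [1.503, 1.536, 0.324]
contact_force: [0.1, -0.2, -0.2]
opening: 0.0596
```

```bash
python3 tr.py 6|tail -1; python3 d.py 545.4 -323 12 22.3|head -1
```

```text
27.25 [-0.6699  0.6083  1.3452  0.0309  1.1746 -1.0706] pitch 0.0136 [0.0284 0.0138] [ 545.7 -323.2  135.5] [ 0.01 -0.01  0.01  0.   -0.    0.  ]
t=27.2 pos=[ 545.7 -323.2  135.5] yaw=22.3 tilt=1.81 open=59.8 F=[ 0.2 -0.1 -0.3] q6=-1.07 spin=-0.000 slide_now=[123.4  -4.1  -0. ] slide_after_spin=[123.4  -4.1  -0. ]
```

Call:
send_rows:
  motion:
    - {"hand": 0.3,"slide": [50,0,0],"spin": 0}

```text
time: 27.35
tool_pos: [0.5513, -0.3253, 0.0931]
tool_rot: [1.276, 1.529, 0.095]
contact_force: [1.3, -0.9, 0.0]
opening: 0.0597
```

```bash
python3 tr.py 6|tail -1; python3 d.py 545.4 -323 12 22.3|head -1
```

```text
27.6 [-0.6671  0.6599  1.3938  0.0324  1.0726 -1.0718] pitch 0.0152 [0.0297 0.0128] [ 547.7 -322.5   87.4] [-0.   -0.02 -0.02  0.   -0.01  0.  ]
t=27.6 pos=[ 547.7 -322.5   87.4] yaw=22.3 tilt=1.86 open=59.6 F=[ 0.4  0.3 -0. ] q6=-1.07 spin=0.000 slide_now=[75.3 -4.7 -0.4] slide_after_spin=[75.3 -4.7 -0.4]
```

Excellent – single row plus settling is exact.

Call:
send_rows:
  motion:
    - {"hand": 0.3,"slide": [45,-3,0],"spin": 0}

```text
time: 27.7
tool_pos: [0.5513, -0.3266, 0.0505]
tool_rot: [1.239, 1.528, 0.059]
contact_force: [-0.0, -0.7, -0.8]
opening: 0.0599
```

```bash
python3 tr.py 6|tail -1; python3 d.py 545.4 -323 12 22.3|head -1
```

```text
27.95 [-0.6691  0.7099  1.4314  0.0343  0.9824 -1.0775] pitch 0.0178 [0.0319 0.0112] [ 547.2 -323.8   44.7] [-0.   -0.01 -0.01  0.   -0.01  0.  ]
t=27.9 pos=[ 547.2 -323.8   44.7] yaw=22.3 tilt=1.94 open=59.6 F=[ 0.4 -0.2  0. ] q6=-1.08 spin=0.000 slide_now=[32.7 -2.5 -1.4] slide_after_spin=[32.7 -2.5 -1.4]
```

Call:
send_rows:
  motion:
    - {"hand": 0.3,"slide": [30,-2,0],"spin": 0}

```text
time: 28.05
tool_pos: [0.5501, -0.3269, 0.0209]
tool_rot: [1.273, 1.529, 0.092]
contact_force: [1.3, -0.2, -0.4]
opening: 0.0598
```

```bash
python3 tr.py 6|tail -1; python3 d.py 545.4 -323 12 22.3|head -1
```

```text
28.3 [-0.6704  0.7462  1.4505  0.0359  0.9249 -1.0814] pitch 0.0199 [0.0337 0.0099] [ 547.1 -324.7   16.6] [ 0.   -0.01 -0.   -0.   -0.01 -0.  ]
t=28.3 pos=[ 547.1 -324.7   16.6] yaw=22.3 tilt=2.01 open=60.0 F=[ 0.1  0.2 -0.3] q6=-1.08 spin=0.000 slide_now=[ 4.6 -1.1 -2.3] slide_after_spin=[ 4.6 -1.1 -2.3]
```

Call:
send_rows:
  motion:
    - {"hand": -0.45,"slide": [0,0,0],"spin": 0}

```text
time: 28.4
tool_pos: [0.5478, -0.3252, 0.0183]
tool_rot: [1.419, 1.534, 0.238]
contact_force: [-0.6, -0.2, -0.1]
opening: 0.0552
```

```bash
python3 tr.py 8|tail -1; python3 d.py 545.4 -323 12 22.3|head -1
```

```text
28.75 [-0.6704  0.7456  1.4502  0.0358  0.9254 -1.0814] pitch 0.0204 [0.034  0.0095] [ 547.2 -324.8   17.1] [-0. -0.  0.  0. -0. -0.]
t=28.8 pos=[ 547.2 -324.8   17.1] yaw=22.3 tilt=2.02 open=34.1 F=[-1.1  0.3  4.1] q6=-1.08 spin=0.001 slide_now=[ 5.  -1.2 -2.4] slide_after_spin=[ 5.  -1.2 -2.4]
```

Call:
send_rows:
  motion:
    - {"hand": -0.45,"slide": [-30,0,0],"spin": 0}
  grip_force: 35

```text
time: 28.85
tool_pos: [0.5438, -0.3232, 0.0433]
tool_rot: [1.687, 1.54, 0.506]
contact_force: [-0.3, 0.5, -1.3]
opening: 0.0338
```

```bash
python3 tr.py 4|tail -1
```

```text
29.0 [-0.6719  0.7038  1.4315  0.0344  0.9822 -1.0803] pitch 0.0241 [0.0368 0.0073] [ 547.2 -325.9   48.6] [-0.    0.03  0.04 -0.   -0.01 -0.  ]
```

Call:
send_rows:
  motion:
    - {"hand": -0.45,"slide": [-50,0,0],"spin": 0}
    - {"hand": -0.45,"slide": [-50,0,0],"spin": 0}

```text
time: 29.2
tool_pos: [0.5394, -0.3233, 0.1388]
tool_rot: [1.923, 1.542, 0.742]
contact_force: [0.5, -0.9, -0.2]
opening: 0.0334
```

```bash
python3 tr.py 6|tail -1;  python3 d.py 632.9 89.5 150 -77.5
```

```text
29.45 [-0.6764  0.6009  1.3509  0.0309  1.1837 -1.0774] pitch 0.0061 [0.0228 0.0184] [ 539.6 -323.5  138.2] [ 0.    0.02  0.01 -0.    0.   -0.  ]
t=29.4 pos=[ 539.6 -323.5  138.2] yaw=22.3 tilt=1.68 open=33.9 F=[-0.1  1.  -1.8] q6=-1.08 spin=1.742 slide_now=[  -2.1  243.3 -346.7] slide_after_spin=[  -2.1 -383.1 -180.7]
xaxis [ 0.0228  0.0184 -0.9996]
q [-0.6764  0.6009  1.3509  0.0309  1.1837 -1.0774] pitch_q 0.0061 radial 0.0063 tang 0.0287
```

Call:
send_rows:
  motion:
    - {"hand": -0.45,"slide": [0,24,-34],"spin": 0}
    - {"hand": -0.45,"slide": [0,24,-34],"spin": 0}
    - {"hand": -0.45,"slide": [0,24,-34],"spin": 0}
    - {"hand": -0.45,"slide": [0,24,-34],"spin": 0}
    - {"hand": -0.45,"slide": [0,24,-34],"spin": 0}
    - {"hand": -0.45,"slide": [0,24,-34],"spin": 0}
    - {"hand": -0.45,"slide": [0,24,-34],"spin": 0}
    - {"hand": -0.45,"slide": [0,24,-34],"spin": 0}

```text
time: 30.25
tool_pos: [0.6069, 0.0094, 0.1247]
tool_rot: [3.082, 1.54, 1.89]
contact_force: [0.9, -0.4, -1.6]
opening: 0.0334
```

```bash
python3 tr.py 6|tail -1;  python3 d.py 632.9 89.5 150 -77.5
```

```text
30.5 [-0.1282  0.5856  1.4178  0.0297  1.1504 -0.5197] pitch -0.0122 [-0.0084  0.0284] [607.    7.5 125.5] [-0.03 -0.01 -0.01 -0.    0.    0.  ]
t=30.5 pos=[607.    7.5 125.5] yaw=21.7 tilt=1.70 open=33.7 F=[-0.6 -0.6 -0.8] q6=-0.52 spin=1.732 slide_now=[-22.4  54.4 -67.3] slide_after_spin=[-22.4 -75.2 -43. ]
xaxis [-0.0084  0.0284 -0.9996]
q [-0.1282  0.5856  1.4178  0.0297  1.1504 -0.5197] pitch_q -0.0122 radial -0.012 tang 0.0271
```

Call:
send_rows:
  motion:
    - {"hand": -0.45,"slide": [-12,26,-33],"spin": 0}
    - {"hand": -0.45,"slide": [-12,26,-33],"spin": 0}
    - {"hand": -0.45,"slide": [0,0,0],"spin": 0.14}
    - {"hand": -0.45,"slide": [0,0,0],"spin": 0.14}
    - {"hand": -0.45,"slide": [0,0,0],"spin": 0.14}
    - {"hand": -0.45,"slide": [0,0,0],"spin": 0.14}
    - {"hand": -0.45,"slide": [0,0,0],"spin": 0.14}
    - {"hand": -0.45,"slide": [0,0,0],"spin": 0.14}

```text
time: 31.3
tool_pos: [0.6295, 0.0754, 0.144]
tool_rot: [-1.952, 1.537, 2.25]
contact_force: [-0.0, -0.4, -1.5]
opening: 0.034
```

Call:
send_rows:
  motion:
    - {"hand": -0.45,"slide": [0,0,0],"spin": 0.14}
    - {"hand": -0.45,"slide": [0,0,0],"spin": 0.14}
    - {"hand": -0.45,"slide": [0,0,0],"spin": 0.14}
    - {"hand": -0.45,"slide": [0,0,0],"spin": 0.14}
    - {"hand": -0.45,"slide": [0,0,0],"spin": 0.14}

```text
time: 31.8
tool_pos: [0.6275, 0.0649, 0.1389]
tool_rot: [-1.027, 1.532, 2.431]
contact_force: [-0.2, -0.1, -1.0]
opening: 0.0336
```

```bash
python3 tr.py 6|tail -1;  python3 d.py 632.9 89.5 130 -77.5
```

```text
32.05 [-0.0291  0.6237  1.3047  0.0263  1.2427  1.2049] pitch -0.0294 [-0.0286  0.0257] [627.8  66.1 139.5] [ 0.01 -0.   -0.    0.    0.    0.01]
t=32.0 pos=[627.8  66.1 139.5] yaw=-71.2 tilt=2.20 open=33.8 F=[ 0.2 -0.2 -0.7] q6=1.20 spin=0.110 slide_now=[ 10.  -20.2 -12.5] slide_after_spin=[ 10.  -21.4 -10.3]
xaxis [-0.0286  0.0257 -0.9993]
q [-0.0291  0.6237  1.3047  0.0263  1.2427  1.2049] pitch_q -0.0294 radial -0.0293 tang 0.0249
```

Call:
send_rows:
  motion:
    - {"hand": -0.45,"slide": [0,-20,-12],"spin": 0.11}

```text
time: 32.15
tool_pos: [0.6327, 0.0864, 0.1398]
tool_rot: [-0.922, 1.532, 2.436]
contact_force: [-0.5, 0.3, -1.1]
opening: 0.0341
```

```bash
python3 tr.py 6|tail -1
```

```text
32.4 [0.0064 0.6366 1.2798 0.0268 1.2542 1.3474] pitch -0.029 [-0.029   0.0253] [632.6  88.5 139.8] [-0.01 -0.    0.    0.   -0.    0.01]
```

Call:
send_rows:
  motion:
    - {"hand": -0.45,"slide": [40,0,0],"spin": 0}
    - {"hand": -0.45,"slide": [0,0,0],"spin": 0}

```text
time: 32.6
tool_pos: [0.6316, 0.0883, 0.0998]
tool_rot: [-0.957, 1.534, 2.409]
contact_force: [-1.4, 0.6, -2.7]
opening: 0.0336
```

```bash
python3 tr.py 6|tail -1;  python3 d.py 632.9 89.5 40 -77.5
```

```text
32.85 [0.0066 0.6663 1.3205 0.0275 1.1683 1.3433] pitch -0.0134 [-0.0134  0.0252] [636.5  88.7 107. ] [ 0.    0.    0.01 -0.   -0.    0.  ]
t=32.9 pos=[636.5  88.7 107. ] yaw=-77.2 tilt=1.63 open=33.3 F=[-0.2  0.1 -0.7] q6=1.34 spin=0.005 slide_now=[67.   0.2  2.8] slide_after_spin=[67.   0.2  2.8]
xaxis [-0.0134  0.0252 -0.9996]
q [0.0066 0.6663 1.3205 0.0275 1.1683 1.3433] pitch_q -0.0134 radial -0.0132 tang 0.0253
```

Call:
send_rows:
  motion:
    - {"hand": -0.45,"slide": [45,0,3],"spin": 0}
    - {"hand": -0.45,"slide": [0,0,0],"spin": 0}

```text
time: 33.05
tool_pos: [0.6349, 0.089, 0.0648]
tool_rot: [-1.507, 1.545, 1.859]
contact_force: [-1.1, -0.9, -2.8]
opening: 0.0337
```

```bash
python3 tr.py 6|tail -1;  python3 d.py 632.9 89.5 40 -77.5
python3 - <<'E'
from h import *
p=vision.read_camera("side");im=cv2.resize(p["pixels"][110:230,170:330],None,fx=4,fy=4,interpolation=cv2.INTER_CUBIC);cv2.imwrite("pics/s4.png",im)
s=observe();p=vision.read_camera("wrist");cv2.imwrite("pics/w6.png",p["pixels"])
E
```

```text
33.3 [0.0072 0.7001 1.3631 0.0289 1.0718 1.3406] pitch 0.0066 [0.0066 0.0254] [640.2  89.1  71.7] [ 0.    0.    0.01  0.   -0.01  0.  ]
t=33.3 pos=[640.2  89.1  71.7] yaw=-77.2 tilt=1.50 open=33.8 F=[ 0.2 -0.2 -1.5] q6=1.34 spin=0.006 slide_now=[31.6 -1.3  7.4] slide_after_spin=[31.6 -1.3  7.4]
xaxis [ 0.0066  0.0254 -0.9997]
q [0.0072 0.7001 1.3631 0.0289 1.0718 1.3406] pitch_q 0.0066 radial 0.0068 tang 0.0254
```

View pics/s4.png

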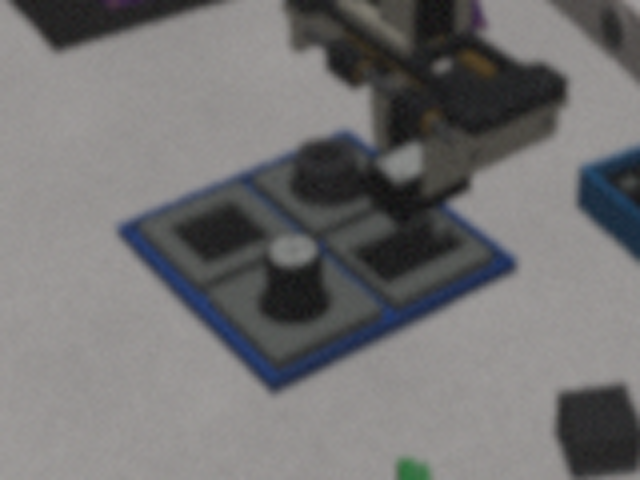

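View pics/w6.png

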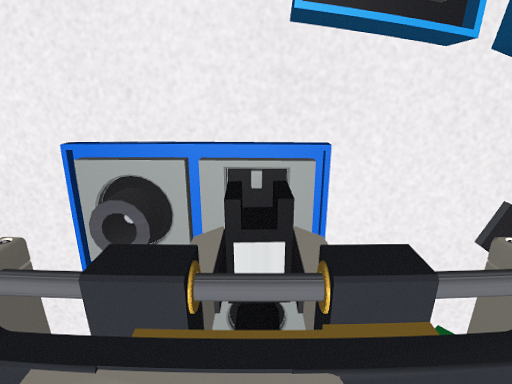

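Call:
send_rows:
  motion:
    - {"hand": -0.45,"slide": [30,-1,7],"spin": 0.006}

```text
time: 33.5
tool_pos: [0.637, 0.0893, 0.0455]
tool_rot: [-2.362, 1.54, 0.997]
contact_force: [1.1, 0.2, -0.6]
opening: 0.0338
```

```bash
python3 tr.py 7|tail -1;  python3 d.py 632.9 89.5 27 -77.5|head -1
```

```text
33.8 [0.0076 0.7249 1.4081 0.0301 1.0012 1.3445] pitch 0.0075 [0.0075 0.0254] [633.8  89.3  42.2] [-0.   -0.   -0.    0.   -0.01  0.  ]
t=33.8 pos=[633.8  89.3  42.2] yaw=-77.5 tilt=1.52 open=33.9 F=[-0.1 -1.  -0.6] q6=1.34 spin=-0.000 slide_now=[15.2 -0.   1. ] slide_after_spin=[15.2 -0.   1. ]
```

Call:
send_rows:
  motion:
    - {"hand": -0.45,"slide": [14,0,1],"spin": 0}

```text
time: 33.9
tool_pos: [0.6354, 0.0894, 0.0308]
tool_rot: [-2.284, 1.542, 1.076]
contact_force: [0.1, -0.6, -1.7]
opening: 0.0335
```

```bash
python3 tr.py 7|tail -1;  python3 d.py 632.9 89.5 25 -77.5|head -1
python3 - <<'E'
from h import *
p=vision.read_camera("side");im=cv2.resize(p["pixels"][110:230,170:330],None,fx=4,fy=4,interpolation=cv2.INTER_CUBIC);cv2.imwrite("pics/s5.png",im)
E
```

```text
34.2 [0.0078 0.7414 1.42   0.0307 0.9726 1.3437] pitch 0.0077 [0.0077 0.0254] [633.1  89.4  28.3] [-0. -0. -0.  0. -0. -0.]
t=34.2 pos=[633.1  89.4  28.3] yaw=-77.5 tilt=1.52 open=33.8 F=[ 0.8 -0.2 -1.3] q6=1.34 spin=-0.000 slide_now=[ 3.3 -0.   0.2] slide_after_spin=[ 3.3 -0.   0.2]
```

View pics/s5.png

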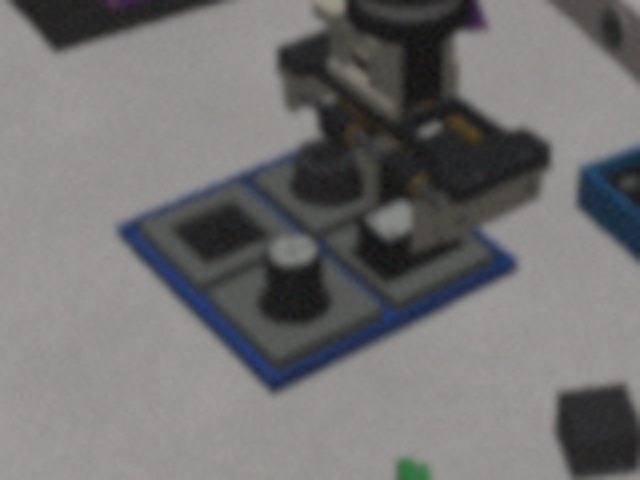

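Call:
send_rows:
  motion:
    - {"hand": -0.45,"slide": [2,0,0],"spin": 0}

```text
time: 34.35
tool_pos: [0.6335, 0.0895, 0.0268]
tool_rot: [-2.124, 1.544, 1.235]
contact_force: [0.1, 0.3, -0.7]
opening: 0.0336
```

```bash
python3 tr.py 6|tail -1;  python3 d.py 632.9 89.5 25 -77.5|head -1
```

```text
34.6 [0.0079 0.7438 1.4211 0.0308 0.9689 1.3436] pitch 0.0079 [0.0079 0.0254] [633.2  89.5  26.5] [-0. -0.  0.  0.  0.  0.]
t=34.6 pos=[633.2  89.5  26.5] yaw=-77.5 tilt=1.53 open=33.5 F=[ 0.2 -0.3 -1.5] q6=1.34 spin=-0.000 slide_now=[ 1.5 -0.   0.3] slide_after_spin=[ 1.5 -0.   0.3]
```

Call:
send_rows:
  motion:
    - {"hand": -0.45,"slide": [1,0,0],"spin": 0}
    - {"hand": -0.2,"slide": [0,0,0],"spin": 0}
    - {"hand": -0.05,"slide": [0,0,0],"spin": 0}
    - {"hand": -0.05,"slide": [0,0,0],"spin": 0}

```text
time: 35.0
tool_pos: [0.6338, 0.0896, 0.0263]
tool_rot: [-2.15, 1.543, 1.209]
contact_force: [0.1, -0.2, -0.1]
opening: 0.0432
```

```bash
python3 tr.py 3|tail -1;  python3 d.py 632.9 89.5 25 -77.5|head -1
```

```text
35.1 [0.0081 0.7441 1.4209 0.031  0.9671 1.3436] pitch 0.0095 [0.0096 0.0256] [633.8  89.6  26.3] [-0.  0.  0.  0. -0. -0.]
t=35.1 pos=[633.8  89.6  26.3] yaw=-77.5 tilt=1.56 open=43.5 F=[ 0.2 -0.1  0.4] q6=1.34 spin=-0.000 slide_now=[ 1.3 -0.   0.9] slide_after_spin=[ 1.3 -0.   0.9]
```

Call:
send_rows:
  motion:
    - {"hand": -0.05,"slide": [-30,0,0],"spin": 0}
    - {"hand": 0.0,"slide": [-50,0,0],"spin": 0}
    - {"hand": 0.0,"slide": [-50,0,0],"spin": 0}

```text
time: 35.4
tool_pos: [0.6278, 0.0861, 0.1507]
tool_rot: [-1.448, 1.544, 1.911]
contact_force: [1.6, 0.8, 0.1]
opening: 0.0458
```

```bash
python3 tr.py 6|tail -1;  python3 d.py 660.6 -111.5 130 77|head -1
python3 - <<'E'
from h import *
p=vision.read_camera("side");im=cv2.resize(p["pixels"][110:230,170:330],None,fx=4,fy=4,interpolation=cv2.INTER_CUBIC);cv2.imwrite("pics/s6.png",im)
E
```

```text
35.65 [0.0027 0.6066 1.3059 0.0269 1.2359 1.347 ] pitch -0.0068 [-0.0067  0.0254] [628.3  86.2 149.8] [-0.    0.03  0.02  0.   -0.    0.  ]
t=35.6 pos=[628.3  86.2 149.8] yaw=-77.5 tilt=1.50 open=46.0 F=[-0.5 -0.3 -0.8] q6=1.35 spin=-2.697 slide_now=[ 14.6 200.4  11.1] slide_after_spin=[  14.6 -185.7   76.1]
```

View pics/s6.png

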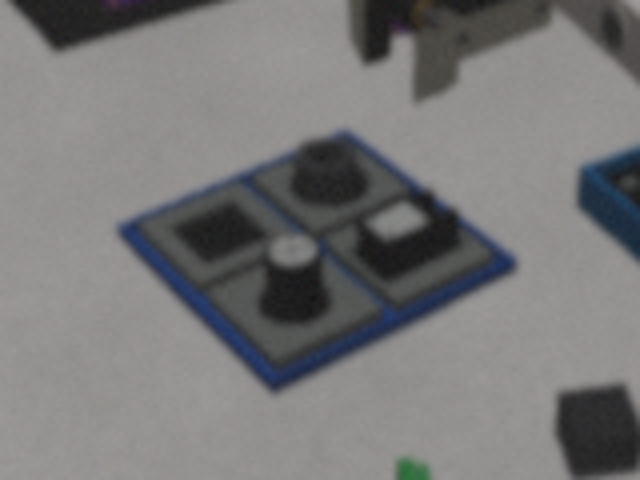

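Call:
send_rows:
  motion:
    - {"hand": 0.35,"slide": [0,40,2],"spin": 0}
    - {"hand": 0.35,"slide": [0,40,2],"spin": 0}
    - {"hand": 0.35,"slide": [0,40,2],"spin": 0}
    - {"hand": 0.35,"slide": [0,38,2],"spin": 0}
    - {"hand": 0.35,"slide": [0,0,0],"spin": 0.14}
    - {"hand": 0.35,"slide": [0,0,0],"spin": 0.14}
    - {"hand": 0.35,"slide": [0,0,0],"spin": 0.14}

```text
time: 36.4
tool_pos: [0.6485, -0.0743, 0.1282]
tool_rot: [-0.517, 1.525, 2.411]
contact_force: [-0.3, -0.7, -0.6]
opening: 0.0621
```

```bash
python3 tr.py 6|tail -1;  python3 d.py 660.6 -111.5 100 -103; python3 wf.py heat_sink_mid w7
```

```text
36.65 [-0.2402  0.6774  1.2312  0.0227  1.2708  1.526 ] pitch -0.0378 [-0.0315  0.03  ] [649.2 -73.3 129.9] [ 0.   -0.01 -0.01  0.    0.    0.01]
t=36.6 pos=[649.2 -73.3 129.9] yaw=-101.6 tilt=2.49 open=61.9 F=[ 0.7 -0.2 -0.7] q6=1.53 spin=0.024 slide_now=[ 28.4  35.8 -19.9] slide_after_spin=[ 28.4  35.3 -20.8]
xaxis [-0.0315  0.03   -0.9991]
q [-0.2402  0.6774  1.2312  0.0227  1.2708  1.526 ] pitch_q -0.0378 radial -0.0377 tang 0.0217
heat_sink_mid 0.81 [ 661.3 -116.4] -14.4 iou 0.943
```

View pics/w7.png

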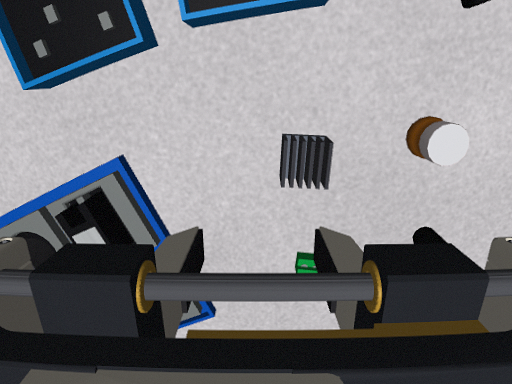

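Call:
send_rows:
  motion:
    - {"hand": 0.35,"slide": [0,36,-22],"spin": 0.033}

```text
time: 36.85
tool_pos: [0.6634, -0.1085, 0.1296]
tool_rot: [-0.56, 1.526, 2.352]
contact_force: [0.2, -0.5, 0.1]
opening: 0.0619
```

```bash
python3 tr.py 6|tail -1
```

```text
37.1 [-0.2916  0.7154  1.1608  0.0208  1.3037  1.5092] pitch -0.0383 [-0.0308  0.0302] [ 663.5 -112.7  128.7] [ 0.02 -0.01  0.01  0.   -0.    0.  ]
```

Call:
send_rows:
  motion:
    - {"hand": 0.35,"slide": [45,0,0],"spin": 0}
    - {"hand": 0.35,"slide": [0,0,0],"spin": 0}

```text
time: 37.3
tool_pos: [0.6622, -0.1097, 0.084]
tool_rot: [-0.566, 1.529, 2.343]
contact_force: [-1.3, 0.7, -0.2]
opening: 0.0619
```

```bash
python3 tr.py 6|tail -1;  python3 d.py 660.8 -113 50 -103.5|head -1
```

```text
37.55 [-0.2888  0.7453  1.2068  0.0219  1.21    1.5078] pitch -0.0205 [-0.0138  0.0254] [ 667.6 -111.8   92.5] [-0.    0.    0.01 -0.   -0.01  0.  ]
t=37.5 pos=[ 667.6 -111.8   92.5] yaw=-103.4 tilt=1.66 open=62.0 F=[0.4 0.  1.1] q6=1.51 spin=0.002 slide_now=[42.6  3.6  5.5] slide_after_spin=[42.6  3.6  5.5]
```

Call:
send_rows:
  motion:
    - {"hand": 0.35,"slide": [45,3,6],"spin": 0}
    - {"hand": 0.35,"slide": [0,0,0],"spin": 0}

```text
time: 37.75
tool_pos: [0.6624, -0.1125, 0.0509]
tool_rot: [-1.027, 1.546, 1.882]
contact_force: [-1.1, 0.1, -0.1]
opening: 0.0621
```

```bash
python3 tr.py 6|tail -1;  python3 d.py 660.8 -113 13 -103.5|head -1
```

```text
38.0 [-0.2917  0.7709  1.2594  0.023   1.111   1.5017] pitch 0.0003 [0.0063 0.0196] [ 667.9 -113.9   57.9] [-0.    0.01  0.01  0.   -0.01 -0.  ]
t=38.0 pos=[ 667.9 -113.9   57.9] yaw=-103.3 tilt=1.18 open=61.7 F=[ 0.2  0.1 -0.3] q6=1.50 spin=0.003 slide_now=[44.9  1.6  7.2] slide_after_spin=[44.9  1.7  7.2]
```

Call:
send_rows:
  motion:
    - {"hand": 0.35,"slide": [20,1,7],"spin": 0}

```text
time: 38.1
tool_pos: [0.6643, -0.1138, 0.0422]
tool_rot: [-2.057, 1.548, 0.852]
contact_force: [0.4, 0.5, 0.3]
opening: 0.0617
```

```bash
python3 tr.py 6|tail -1;  python3 d.py 660.8 -113 13 -103.5|head -1
```

```text
38.35 [-0.2932  0.7813  1.2972  0.0237  1.0613  1.4989] pitch 0.0018 [0.0078 0.0192] [ 661.7 -113.1   39.1] [ 0.   -0.   -0.   -0.   -0.01  0.  ]
t=38.4 pos=[ 661.7 -113.1   39.1] yaw=-103.3 tilt=1.19 open=62.4 F=[ 0.3 -0.2 -0.5] q6=1.50 spin=0.003 slide_now=[26.1  0.7  1. ] slide_after_spin=[26.1  0.7  1. ]
```

Call:
send_rows:
  motion:
    - {"hand": 0.35,"slide": [24,1,1],"spin": 0}

```text
time: 38.45
tool_pos: [0.6642, -0.1142, 0.0195]
tool_rot: [-2.117, 1.547, 0.792]
contact_force: [1.8, -0.5, 0.4]
opening: 0.062
```

```bash
python3 tr.py 6|tail -1;  python3 d.py 660.8 -113 13 -103.5|head -1
```

```text
38.7 [-0.294   0.8081  1.3142  0.0243  1.0164  1.4969] pitch 0.0029 [0.0089 0.0189] [ 661.3 -113.5   16.1] [ 0.   -0.01 -0.   -0.   -0.    0.  ]
t=38.7 pos=[ 661.3 -113.5   16.1] yaw=-103.3 tilt=1.20 open=62.0 F=[ 0.3 -0.5  0.5] q6=1.50 spin=0.003 slide_now=[ 3.1 -0.3  0.7] slide_after_spin=[ 3.1 -0.3  0.7]
```

Call:
send_rows:
  motion:
    - {"hand": 0.35,"slide": [3,0,0],"spin": 0}
    - {"hand": -0.3,"slide": [0,0,0],"spin": 0}
  grip_force: 30

```text
time: 38.9
tool_pos: [0.6626, -0.1138, 0.0151]
tool_rot: [-1.921, 1.549, 0.988]
contact_force: [0.3, 0.2, -0.1]
opening: 0.0577
```

```bash
python3 tr.py 8|tail -1; python3 d.py 660.8 -113 13 -103.5|head -1
```

```text
39.25 [-0.2939  0.8099  1.314   0.0243  1.0118  1.4968] pitch 0.0058 [0.0117 0.018 ] [ 662.5 -113.8   15. ] [ 0.  0.  0.  0. -0. -0.]
t=39.2 pos=[ 662.5 -113.8   15. ] yaw=-103.3 tilt=1.23 open=40.1 F=[-0.4 -0.   2.3] q6=1.50 spin=0.003 slide_now=[ 2.  -0.3  1.9] slide_after_spin=[ 2.  -0.3  1.9]
```

Call:
send_rows:
  motion:
    - {"hand": -0.3,"slide": [-30,0,0],"spin": 0}

```text
time: 39.35
tool_pos: [0.6591, -0.1134, 0.0408]
tool_rot: [-1.478, 1.55, 1.431]
contact_force: [-0.7, -0.1, -1.0]
opening: 0.0398
```

```bash
python3 tr.py 5|tail -1; python3 d.py 524.6 159 150 -77.5|head -1
```

```text
39.55 [-0.2948  0.7728  1.2953  0.0236  1.0664  1.4974] pitch 0.0071 [0.0129 0.0177] [ 662.5 -114.4   45.4] [ 0.    0.02  0.03 -0.    0.    0.  ]
t=39.5 pos=[ 662.5 -114.4   45.4] yaw=-103.3 tilt=1.25 open=39.8 F=[-0.6 -0.3 -0.7] q6=1.50 spin=-0.451 slide_now=[-101.6 -236.3  196.4] slide_after_spin=[-101.6 -298.3   73.8]
```

Call:
send_rows:
  motion:
    - {"hand": -0.3,"slide": [-50,0,0],"spin": -0.13}
    - {"hand": -0.3,"slide": [-45,0,0],"spin": -0.13}
    - {"hand": -0.3,"slide": [0,0,0],"spin": -0.13}

```text
time: 39.85
tool_pos: [0.6586, -0.1153, 0.1366]
tool_rot: [-1.844, 1.55, 1.467]
contact_force: [0.9, 0.6, -1.1]
opening: 0.0398
```

```bash
python3 tr.py 5|tail -1; python3 d.py 526.3 159.4 140 -77.5|head -1
```

```text
40.05 [-0.2977  0.6867  1.2139  0.0217  1.2571  1.1059] pitch -0.0161 [-0.0092  0.0245] [ 655.2 -114.3  129.5] [-0.    0.01  0.    0.    0.   -0.  ]
t=40.0 pos=[ 655.2 -114.3  129.5] yaw=-80.8 tilt=1.50 open=39.7 F=[ 0.1 -0.2 -1.1] q6=1.11 spin=-0.058 slide_now=[  -2.6 -290.9   83.6] slide_after_spin=[  -2.6 -295.3   66.6]
```

Call:
send_rows:
  motion:
    - {"hand": -0.3,"slide": [-2,-41,11],"spin": -0.05}
    - {"hand": -0.3,"slide": [-2,-42,11],"spin": 0}
    - {"hand": -0.3,"slide": [-2,-42,11],"spin": 0}
    - {"hand": -0.3,"slide": [-2,-42,11],"spin": 0}
    - {"hand": -0.3,"slide": [-2,-42,11],"spin": 0}
    - {"hand": -0.3,"slide": [-2,-40,10],"spin": 0}

```text
time: 40.65
tool_pos: [0.5363, 0.1194, 0.1367]
tool_rot: [-0.916, 1.533, 2.407]
contact_force: [0.8, 0.7, -0.8]
opening: 0.04
```

```bash
python3 tr.py 6|tail -1; python3 d.py 526.3 159.4 140 -77.5|head -1
```

```text
40.9 [0.0609 0.4853 1.5621 0.0294 1.1188 1.4342] pitch -0.0246 [-0.026   0.0249] [538.2 117.8 137.3] [-0.03  0.   -0.01  0.    0.   -0.01]
t=40.9 pos=[538.2 117.8 137.3] yaw=-79.5 tilt=2.06 open=39.7 F=[ 0.5 -0.  -0.7] q6=1.43 spin=-0.034 slide_now=[ -1.3 -43.2   4.1] slide_after_spin=[ -1.3 -43.3   2.6]
```

Call:
send_rows:
  motion:
    - {"hand": -0.3,"slide": [0,-43,4],"spin": -0.034}

```text
time: 41.0
tool_pos: [0.5284, 0.1551, 0.1378]
tool_rot: [-0.952, 1.536, 2.4]
contact_force: [0.7, 1.1, -1.5]
opening: 0.0399
```

```bash
python3 tr.py 6|tail -1; python3 d.py 526.3 159.4 140 -77.5|head -1
```

```text
41.25 [0.136  0.4821 1.5651 0.0308 1.1175 1.4764] pitch -0.023 [-0.0264  0.0243] [526.9 158.1 138.1] [-0.01 -0.   -0.   -0.    0.   -0.  ]
t=41.2 pos=[526.9 158.1 138.1] yaw=-77.6 tilt=2.06 open=39.7 F=[ 0.6 -0.3 -0. ] q6=1.48 spin=-0.002 slide_now=[-1.8 -1.4  0.3] slide_after_spin=[-1.8 -1.4  0.3]
```

Call:
send_rows:
  motion:
    - {"hand": -0.3,"slide": [45,0,0],"spin": 0}
    - {"hand": -0.3,"slide": [0,0,0],"spin": 0}

```text
time: 41.45
tool_pos: [0.5274, 0.1564, 0.0925]
tool_rot: [-0.987, 1.537, 2.367]
contact_force: [-1.1, 0.7, -1.0]
opening: 0.0396
```

```bash
python3 tr.py 6|tail -1; python3 d.py 526.3 159.4 60 -77.5|head -1
```

```text
41.7 [0.1348 0.5285 1.6082 0.0323 1.0121 1.4748] pitch -0.0072 [-0.0106  0.0262] [532.1 158.   99.3] [ 0.01 -0.    0.01 -0.   -0.01  0.  ]
t=41.7 pos=[532.1 158.   99.3] yaw=-77.8 tilt=1.62 open=39.8 F=[ 1.   0.4 -1.3] q6=1.47 spin=-0.005 slide_now=[39.4 -1.5  5.2] slide_after_spin=[39.4 -1.5  5.2]
```

Call:
send_rows:
  motion:
    - {"hand": -0.3,"slide": [45,-2,5],"spin": -0.005}

```text
time: 41.8
tool_pos: [0.5324, 0.1606, 0.0603]
tool_rot: [-1.961, 1.542, 1.398]
contact_force: [0.0, -0.3, -2.1]
opening: 0.0401
```

```bash
python3 tr.py 7|tail -1; python3 d.py 526.3 159.4 24 -77.5|head -1
```

```text
42.1 [0.1399 0.5799 1.6605 0.0348 0.9053 1.4706] pitch -0.0041 [-0.0076  0.0266] [527.7 160.3  56.3] [ 0.   -0.01  0.    0.   -0.01 -0.  ]
t=42.1 pos=[527.7 160.3  56.3] yaw=-77.5 tilt=1.59 open=39.8 F=[-0.3  0.1 -0.9] q6=1.47 spin=0.000 slide_now=[32.3  1.4  1.5] slide_after_spin=[32.3  1.4  1.5]
```

Call:
send_rows:
  motion:
    - {"hand": -0.3,"slide": [22,0,0],"spin": 0}

```text
time: 42.2
tool_pos: [0.531, 0.1613, 0.0383]
tool_rot: [-1.828, 1.543, 1.532]
contact_force: [1.0, 0.9, 0.5]
opening: 0.0397
```

```bash
python3 tr.py 7|tail -1; python3 d.py 526.3 159.4 24 -77.5|head -1
python3 - <<'E'
from h import *
p=vision.read_camera("side");im=cv2.resize(p["pixels"][110:230,170:330],None,fx=4,fy=4,interpolation=cv2.INTER_CUBIC);cv2.imwrite("pics/s7.png",im)
E
```

```text
42.5 [0.141  0.6106 1.6754 0.0362 0.8578 1.4695] pitch -0.0022 [-0.0057  0.0268] [528.3 160.9  35.6] [ 0.  0.  0.  0. -0. -0.]
t=42.5 pos=[528.3 160.9  35.6] yaw=-77.5 tilt=1.57 open=39.7 F=[ 0.8 -0.3 -0.4] q6=1.47 spin=0.000 slide_now=[11.6  1.4  2.3] slide_after_spin=[11.6  1.4  2.3]
```

View pics/s7.png

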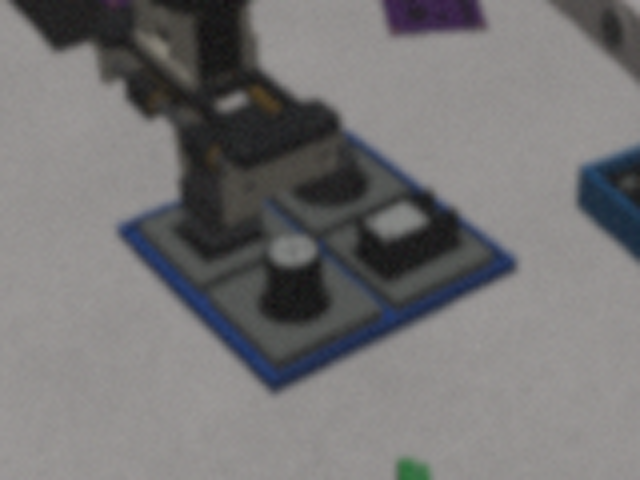

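Call:
send_rows:
  motion:
    - {"hand": -0.3,"slide": [6,1,2],"spin": 0}

```text
time: 42.65
tool_pos: [0.5276, 0.1599, 0.0306]
tool_rot: [-1.682, 1.543, 1.678]
contact_force: [-0.2, -0.0, -1.1]
opening: 0.0399
```

```bash
python3 tr.py 6|tail -1; python3 d.py 526.3 159.4 24 -77.5|head -1
```

```text
42.9 [0.1391 0.6171 1.6857 0.0367 0.8412 1.4669] pitch -0.0025 [-0.0059  0.0268] [526.5 159.6  29.5] [-0.  0. -0. -0. -0.  0.]
t=42.9 pos=[526.5 159.6  29.5] yaw=-77.5 tilt=1.57 open=39.8 F=[ 0.1  0.6 -0.5] q6=1.47 spin=0.000 slide_now=[5.4 0.3 0.2] slide_after_spin=[5.4 0.3 0.2]
```

Call:
send_rows:
  motion:
    - {"hand": -0.3,"slide": [5,0,0],"spin": 0}

```text
time: 43.0
tool_pos: [0.527, 0.1599, 0.0249]
tool_rot: [-1.624, 1.543, 1.736]
contact_force: [-0.7, -0.5, -0.9]
opening: 0.0398
```

```bash
python3 tr.py 6|tail -1; python3 d.py 526.3 159.4 24 -77.5|head -1
```

```text
43.25 [0.1394 0.6251 1.6889 0.0371 0.8303 1.4666] pitch -0.0027 [-0.0062  0.0268] [526.4 159.8  24.3] [ 0. -0. -0.  0.  0.  0.]
t=43.2 pos=[526.4 159.8  24.3] yaw=-77.5 tilt=1.57 open=39.9 F=[-0.5  0.3 -0.5] q6=1.47 spin=0.000 slide_now=[0.3 0.4 0.2] slide_after_spin=[0.3 0.4 0.2]
```

Bottom is about 1 mm above the floor; release and lift.

Call:
send_rows:
  motion:
    - {"hand": -0.3,"slide": [1,0,0],"spin": 0}
    - {"hand": -0.05,"slide": [0,0,0],"spin": 0}
    - {"hand": 0.08,"slide": [0,0,0],"spin": 0}
    - {"hand": 0.08,"slide": [0,0,0],"spin": 0}
    - {"hand": 0.08,"slide": [0,0,0],"spin": 0}

```text
time: 43.75
tool_pos: [0.5268, 0.1599, 0.0237]
tool_rot: [-1.602, 1.543, 1.758]
contact_force: [-0.8, -0.2, -0.0]
opening: 0.0491
```

Call:
send_rows:
  motion:
    - {"hand": 0.08,"slide": [-30,0,0],"spin": 0}
    - {"hand": 0.08,"slide": [-50,0,0],"spin": 0}
    - {"hand": 0.08,"slide": [-50,0,0],"spin": 0}
    - {"hand": 0.08,"slide": [-50,0,0],"spin": 0}

```text
time: 44.15
tool_pos: [0.5236, 0.1543, 0.2009]
tool_rot: [-1.044, 1.537, 2.315]
contact_force: [1.5, 0.2, -0.0]
opening: 0.0496
```

Call:
send_rows:
  motion:
    - {"hand": 0.08,"slide": [0,40,20],"spin": 0}
    - {"hand": 0.08,"slide": [0,45,0],"spin": 0}
    - {"hand": 0.08,"slide": [0,45,0],"spin": 0}
    - {"hand": 0.08,"slide": [0,45,0],"spin": 0}
    - {"hand": 0.08,"slide": [0,45,0],"spin": 0}
    - {"hand": 0.08,"slide": [0,45,0],"spin": 0}
    - {"hand": 0.08,"slide": [0,45,0],"spin": 0}

```text
time: 44.85
tool_pos: [0.5776, -0.1568, 0.2048]
tool_rot: [-1.805, 1.545, 1.566]
contact_force: [0.9, 0.4, 0.1]
opening: 0.0495
```

Run:
```python
from fit import *
s=observe();print(s["time"],s["tool_pos"])
tgt=dict(wide_can_mid=(544.7,69.9,0),ring_core_mid=(613.9,179.2,0),heat_sink_mid=(524.6,159,.218),notched_module_mid=(634,90,.218))
st=dict(plain_module_mid=(449,-221,1.24))
for cam in ["top","side"]:
    p=vision.read_camera(cam)
    im=p["pixels"];im=im[110:250,110:250] if cam=="top" else im[110:230,170:330]
    cv2.imwrite(f"pics/f_{cam}.png",cv2.resize(im,None,fx=4,fy=4,interpolation=cv2.INTER_CUBIC))
    cv2.imwrite(f"pics/g_{cam}.png",p["pixels"])
    def sil8(p,T,n,x):return None
    import fit
    for n,t in {**tgt,**st}.items():
        hb=.008 if n in tgt else 0
        fit.sil.__defaults__=(4,hb)
        ds=vision.cut_out(p,n)
        if not ds: print(cam,n,"none");continue
        m=ds[0]["mask"]
        if n.startswith("ring"): m=cv2.morphologyEx(m.astype(np.uint8),cv2.MORPH_CLOSE,np.ones((9,9)))>0
        x,i=fitmask(p,wfc(p),n,m,t);print(cam,n,round(ds[0]["conf"],2),x.round(1)[:2],"err",(x[:2]-t[:2]).round(1),round(np.degrees(x[2]),1),"iou",round(i,3))
        v,u=np.nonzero(m);P=pts(p,np.c_[u,v]);print("   ztop",np.percentile(P[:,2],[60,75,90]).round(4))
```

```text
44.85 [ 0.57756342 -0.15682569  0.20483658]
top wide_can_mid 0.71 [546.   70.5] err [1.3 0.6] 0.4 iou 0.883
   ztop [0.0553 0.0562 0.0571]
top ring_core_mid 0.72 [613.9 179.2] err [0. 0.] 0.0 iou 0.0
   ztop [0.0143 0.0152 0.0164]
top heat_sink_mid 0.71 [525.7 157.9] err [ 1.1 -1.1] 11.9 iou 0.931
   ztop [0.0388 0.0406 0.0421]
top notched_module_mid 0.72 [635.4  91.2] err [1.4 1.2] 13.0 iou 0.899
   ztop [0.0394 0.0403 0.0414]
top plain_module_mid 0.69 [ 449.7 -220.8] err [0.7 0.2] 71.8 iou 0.941
   ztop [0.0321 0.0329 0.0344]
side wide_can_mid 0.81 [543.7  72.9] err [-1.  3.] 0.9 iou 0.91
   ztop [0.0511 0.0573 0.0585]
side ring_core_mid 0.54 [613.5 185.4] err [-0.4  6.2] 1.0 iou 0.919
   ztop [0.0371 0.0408 0.0423]
side heat_sink_mid 0.81 [525.  162.8] err [0.4 3.8] 6.5 iou 0.909
   ztop [0.0409 0.043  0.0442]
side notched_module_mid 0.77 [633.9  92.9] err [-0.1  2.9] 14.9 iou 0.915
   ztop [0.0402 0.0418 0.0426]
side plain_module_mid 0.88 [ 449.  -220.3] err [0.  0.7] 72.6 iou 0.941
   ztop [0.034  0.0346 0.0353]
```

View pics/f_top.png

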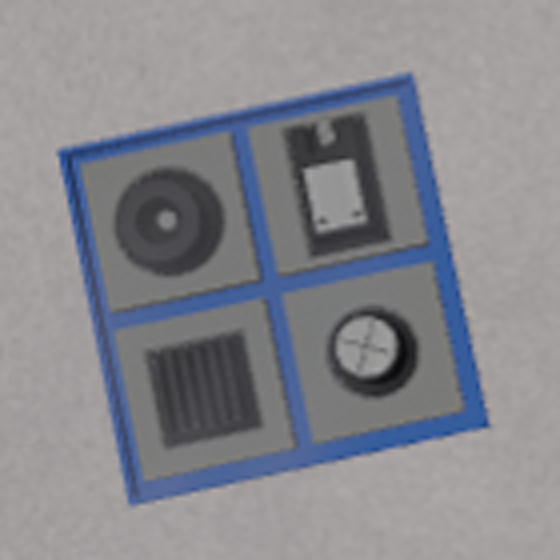

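View pics/f_side.png

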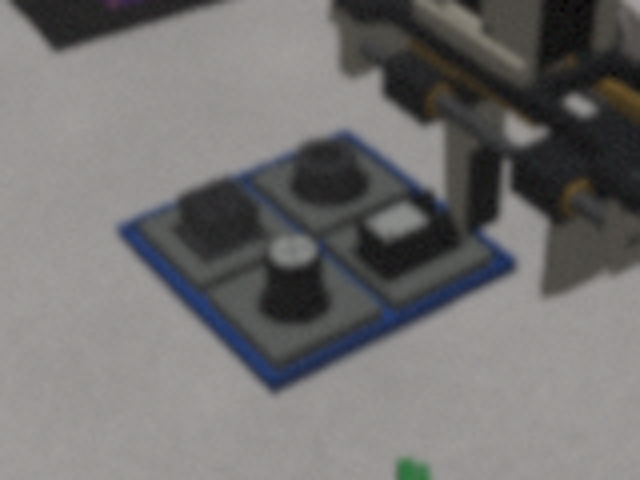

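Run:
```python
from h import *
p=vision.read_camera("top");v,u=np.mgrid[145:185,132:172];uv=np.c_[u.ravel(),v.ravel()]
P=pts(p,uv);m=P[:,2]>.033;Q=onplane(p,uv[m],.04)[:,:2]*1000
print(m.sum(),np.median(P[m][:,2]),Q.mean(0),np.percentile(Q,[1,99],axis=0))
Z=P[m];A=np.c_[Z[:,:2]-Z[:,:2].mean(0),np.ones(len(Z))];print("plane slope",np.linalg.lstsq(A,Z[:,2],rcond=None)[0])
p=vision.read_camera("top")
for n in ["slim_can_mid"]:
    print(n,[(d["conf"],d["uv"]) for d in vision.search_frame(p,n)][:3])
```

```text
258 0.038880985450629624 [612.13900954 178.28671927] [[590.1959291  154.91753147]
 [636.77314097 199.33622184]]
plane slope [-1.7726182  -3.12484895  0.06451633]
slim_can_mid [(0.44, [340.6, 190.9])]
```

View pics/g_top.png

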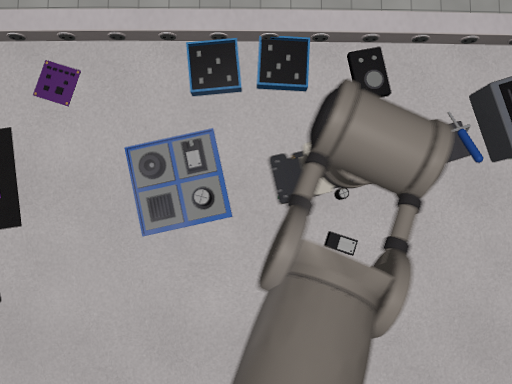

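Run:
```python
from h import *
s=observe();print(s["time"],s["tool_pos"],s["qvel"].round(3),s["contact_force"])
print(job.hand_in())
```

```text
45.6 [ 0.57748795 -0.15455157  0.20474956] [-0.004  0.001 -0.     0.001 -0.002  0.002] [-0.43587886  0.30511576 -0.05972369]
the job is handed in; nothing more can be done
None
```

I put all four parts in their pockets, let go of them, and handed the job in at 45.6 s with the gripper clear at about 0.2 m. No verdict came back.

**Fit in the top view:**

| Part | Offset from pocket centre | Top height measured | Top height expected |
|---|---|---|---|
| Wide can | about 1.5 mm | about 56 mm | 56 mm |
| Ring core (over the post) | about 2 mm | about 39 mm | 40 mm |
| Heat sink | about 1.5 mm | about 41 mm | 42 mm |
| Notched module (slot on the key rib) | about 2 mm | about 40 mm | 40 mm |

**Look-alikes:** the plain module measures within 1 mm of where it started. The slim can was only re-detected, not fully measured; it showed about 2 pixels (4–5 mm) from its first spot, within the detector's error, and nothing went near it.

**Checks that disagreed or failed:**
- **Side camera:** it put all four parts 3–4 mm further in +y, and the ring 6 mm. I took most of that as a camera offset, because the top view and the pictures show the parts centred.
- **Top-view ring fit:** the automatic outline fit failed, so the ring figure comes from depth readings instead.
- **Ring tilt:** a tilt check from depth was spoiled by noise, so I judged it level from the picture.
- **Tool tilt:** the tool leaned up to about 3.5° during fast moves, and I partly levelled it. It was tilted about 2.5° when it let go of the can, and at most 1.6° for the other three parts. In the last pictures the parts appear upright.

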